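Open the extraction hood's sash to its working mark and start the fan

TASK

Get the bench extraction hood ready for use: with the fingertips beneath the lip of its sliding window, push the window up until the arrow on the window is level with the arrow on the right-hand post, and let it rest there. Then press the button on the switch box beside the hood fully in to start the fan, and let go. Do not pinch the lip, and leave the height mark and all the tools, cans and the bowl where they are.

Things in the scene. Friction and masses are not known exactly. Their poses are not given: they have to be found in the camera images.
- hood: Grey metal extraction hood fixed on the bench, 360 mm wide, 250 deep, 370 high with a round duct collar on its roof. Origin at the centre of its underside; x points into the hood, away from the robot, y to its left, z up. Its flat front (posts, window, panel above) starts 125 mm before the origin at the foot and leans back 22 degrees from vertical. Lip and height mark are on this front.
- lip_edge (a point): Middle of the lower front edge of the window's lip, a level ledge 220 mm wide along y, 12 mm thick, standing out about 60 mm from the window to the robot (52 mm before the hood's posts); aluminium below, black rubber on top. The space beneath is free down to the bench. Axes as the hood's. Moves with the window; 84 mm above the bench at window position 0.
- sash (a joint): Travel of the window from its lowest position, m, 0 to 0.15, along the front: up and back, 22 degrees from vertical (100 mm of travel raise it 93 mm). It is counterweighted inside the posts: about 2 to 5 N raises it, and it stays at whatever height it is left. It starts slightly open.
- sash_arrow (a point): Tip of the dark steel arrow head (18 mm long, 18 mm high) on the right edge of the window, pointing right to the post; moves with the window. Lies 133 mm to the right of the lip's middle and 36 mm above the lip's underside. Axes as the hood's.
- mark_tip (a point): Tip of the dark steel arrow of the height mark, a 20 x 24 mm clip with a round thumb screw on the front of the hood's right-hand post, pointing left to the window. It stands at another height every time (the window must travel 35 to 141 mm). Axes as the hood's; the arrows are level when both tips have the same height. It sits stiffly and must not be shifted.
- fan_button (a joint): How far the fan's push button is pressed in, m: 0 out, 0.006 fully in. Fully in takes 5 N; it springs back.
- fan_button_top (a point): Centre of the top face of the fan's push button: a round grey cap, 32 mm across, facing up on a low grey switch box (110 x 80 x 47 mm) that stands on the bench to the right of the hood. Cap top 68 mm above the bench, 10 mm proud of its collar. The only button.
- steel_bowl: Bystander: shallow steel bowl, 114 mm across, standing inside the hood; origin at the centre of its underside.
- blue_can: Bystander: blue open can, 69 mm across, 87 mm high, standing inside the hood; origin at the centre of its underside.
- spray_can: Bystander: upright spray can, 58 mm across, 217 mm high, left of the hood; origin at the centre of its underside.
- tape_measure: Bystander: yellow tape measure, 35 x 80 x 69 mm, left of the hood; origin at the centre of its underside.
- feeler_caliper: Bystander: steel caliper, 220 mm long, 10 mm thick, lying at the left; origin at the centre of its underside.
- cold_chisel: Bystander: cold chisel, 166 mm long, 19 mm thick, lying on the bench in front of the hood; origin at the centre of its underside.
- wrench_2: Bystander: wrench, 159 mm long, 6 mm thick, lying at the right in front; origin at the centre of its underside.
- bolt_1: Bystander: bolt, 100 mm long, 21 mm thick head, lying on the bench in front of the hood's left half; origin at the centre of its underside.

How it is judged (in metres and radians):
On the way, in this order (a step that is already met when the one before it is completed fails the run):
1. the fingers push on the lip from beneath, with the window still below the mark (contact force between the fingers and sash_c5 above 0.5 N and z of sash_arrow in the frame of mark_tip below -0.015 m), for 0.1 s.
2. the window rests at the mark and the fingers have left the lip (z of sash_arrow in the frame of mark_tip between -0.008 and 0.008 m and contact force between the fingers and sash_c5 below 0.1 N and velocity of joint sash between -0.005 and 0.005 m/s), for 0.2 s.
3. the fan button is pressed in (value of joint fan_button above 0.0045 m), for 0.05 s.
At the end, for the whole second after the job is handed in: The window's arrow is level with the mark's arrow within 8 mm and at rest, the fan button has been pressed (at least 4.5 of its 6 mm) after that and is out again, and the mark and the tools are where they stood (z of sash_arrow in the frame of mark_tip between -0.008 and 0.008 m and value of joint fan_button below 0.0015 m and velocity of joint sash between -0.005 and 0.005 m/s); the robot touches nothing.
It fails at once if the lip is pinched: pressed from above and below at once (contact force between the fingers and sash_c5 above 1 N and contact force between the fingers and sash_c6 above 1 N).
It fails at once if the button is pressed while the window is not at the mark (value of joint fan_button above 0.003 m and not (z of sash_arrow in the frame of mark_tip between -0.008 and 0.008 m)).
It fails at once if the height mark is shifted (more than 5 mm along its post) (distance of mark_tip from where it was at the start of the episode above 0.005 m).
It fails at once if a tool or can is moved more than 20 mm (distance of any of steel_bowl, blue_can, spray_can, tape_measure, feeler_caliper, cold_chisel, wrench_2, bolt_1 from where it was at the start of the episode above 0.02 m).
It also fails if it takes over 51 s, if anything falls off the work surface, if the arm or the gripper's body presses on something with over 40 N, if the wrist force passes 120 N, or if a joint passes its speed limit or range.

ROBOT

A 6-joint arm with a two-finger parallel gripper is mounted at the origin on a cart in front of the work surface, level with it; the furniture and walls round the work are solid. World frame = base frame: x ahead of the robot, y to its left, z up, the work surface at z = 0. Lengths are in mm, angles in degrees, forces in N, time in s.
With the tool pointing down it reaches from about 300 to 850 mm from the base axis. Payload 4.2 kg.
Tool frame: the origin (TCP) lies at the very end of the fingers, on their centre line; the grasp point (between the pads) lies 19 mm behind it; z points along the fingers, x is the direction in which the jaws open and shut, and the axes are right-handed (so a half turn about z gives the same grasp; the last joint's range is limited). The gripper opens to 91 mm and grips with 3 to 60 N. Pads are 32 mm wide; open, the fingers measure 118 mm over their backs; the gripper's body (76 mm by 178 mm) begins 60 mm behind the grasp point.
Start: joints at [68.067, 18.312, 89.639, -0, 72.044, -1.146], TCP at [204.067, 537.587, 213.976] pointing down, gripper open.
Joint ranges: [-177.97, 177.97], [-48.28, 115.42], [12.27, 149.76], [-77.06, 257.06], [2.81, 150.46], [-146.56, 146.56]. Speed limits (degrees/s): [147.25, 147.25, 180, 180, 180, 180].

INTERFACE

Orientations are given as [roll, pitch, yaw] about the fixed x, y, z axes, in that order (R = Rz(yaw) Ry(pitch) Rx(roll)).
In Python, from workcell import env gives the robot as it stands.
- The arm moves only by the tool servo_tool, never from a script. Its argument "plan" is a list of rows, each a list of 3 entries, a list of its own where there are three numbers: the turn, a rotation vector about the tool's x, y, z in degrees, then the shift along the tool's x, y, z in mm, then the finger opening in mm, from 0 to 91.2. In form: [[[ax, ay, az], [dx, dy, dz], claw], ...]. A call has exactly 10 rows; each row shifts and turns the pose as measured when the row begins, along the tool's axes as they then stand; what a row does not reach is not made up. A row lasts 1/8 s, in which the tool goes at most 62.5 mm and 10.7 degrees, less where a joint would pass 70% of its speed; a pose out of reach is approached as far as the arm can. A call with a gripper value outside its range is refused whole. The fingers move at their own pace and stop on an object; "squeeze" is the grip in N (left out, the last holds). Time passes only in rows, so rows that do not move let the fingers close, or fill a call up. It gives the time, the measured TCP pose, the force and the opening at its end, in the units of the state.
- env.state(): the state, without advancing time (a new reading comes with each control period).
- env.grab_frame(name): name is "scene" or "top" or "wrist"; returns a dict with "pixels" (400x640x3 uint8, red, green, blue), "intrinsics" (3x3 intrinsics, pixels), "eye" and "attitude" of the camera in the world. Camera axes: x right, y up, looking along -z (the intrinsics and any distortion apply to the point x, -y, -z); pixel columns grow to the right and rows downward; lengths in mm; the calibration is good to about 2 mm. A picture is of the moment at which its call begins. There is no depth.
- env.job_done(): hands the job in, once; it reports no verdict.
The state is a dict: "time_s": time; "qpos": joint angles; "qvel": joint speeds; "effort": joint torques, N m; "ee_pos": TCP position; "ee_rot": TCP orientation; "force": force on the tool from outside, world axes, zero at the start; "torque": the same for the moment, N m; "gripper_width": finger opening in mm.
Only numpy, scipy, OpenCV 4.12 (cv2) and the standard library are available. Lean on these libraries where they do the work, as an engineer would, in place of code of your own. Each camera call takes 0.05 s, during which the arm holds its last target.

## Working session

There is one attempt and no reset: what is moved stays moved. The work goes in short steps, Python scripts to look and compute and a tool call to move; the robot and the scene stay as the last step left them, time stands still between calls to the robot, and variables do not carry over. Pictures are saved under pics/ and viewed, and the job is handed in when it is done.

Besides the shell and the picture viewer there is one more tool, called after ">>>" by a JSON object that holds its "fn" and its "kwargs", one argument or row to a line. servo_tool: Moves the arm, as the interface text tells. Its arguments: {"type":"object","properties":{"plan":{"type":"array"},"squeeze":{"type":"number"}},"required":["plan"]}

```bash
mkdir -p pics; ls; python3 - <<'E'
from workcell import env
import cv2
print(env.state())
for n in ["scene","top","wrist"]:
    f=env.grab_frame(n); cv2.imwrite(f"pics/{n}0.png",f["pixels"][:,:,::-1]); print(n,f["intrinsics"],f["eye"],f["attitude"],[k for k in f])
E
```

```text
pics
{'time_s': 0.0, 'qpos': array([ 6.80701333e+01,  1.83531740e+01,  8.97064926e+01, -2.39954351e-04,
        7.20449138e+01, -1.14456767e+00]), 'qvel': array([-0.05016623,  0.06776129,  0.07362811, -0.02589136,  0.02482474,
        0.02287598]), 'effort': array([-1.78559738e-03, -4.12461877e+01, -2.31970650e+01,  7.25733046e-02,
        4.58965043e-02, -1.16104393e-04]), 'ee_pos': array([203.84539479, 537.10714656, 213.10434249]), 'ee_rot': array([-1.79998139e+02,  1.04564070e-01,  6.92147768e+01]), 'force': array([ 0.02902186, -0.31513303, -0.51558494]), 'torque': array([ 0.01466476, -0.05162   ,  0.01953272]), 'gripper_width': 91.4498293992809}
scene [[498.55362622   0.         325.77908479]
 [  0.         498.55362622 202.22987968]
 [  0.           0.           1.        ]] [-282.60140505 -725.13920182 1088.87215305] [ 48.48767861   0.29167434 -43.72529929] ['pixels', 'intrinsics', 'eye', 'attitude']
top [[444.95092621   0.         323.08563807]
 [  0.         444.95092621 204.29729152]
 [  0.           0.           1.        ]] [ -78.14673932  186.26017513 1283.55353281] [ 26.28879193  -0.45331163 -99.37932222] ['pixels', 'intrinsics', 'eye', 'attitude']
wrist [[335.67860584   0.         314.74116292]
 [  0.         335.67860584 195.37801141]
 [  0.           0.           1.        ]] [137.61171766 563.55965783 383.49931186] [-14.69184913   0.12581165  69.21987933] ['pixels', 'intrinsics', 'eye', 'attitude']
```

View pics/scene0.png

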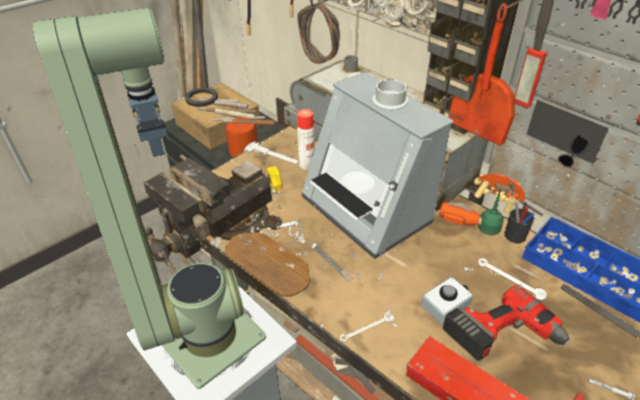

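View pics/top0.png

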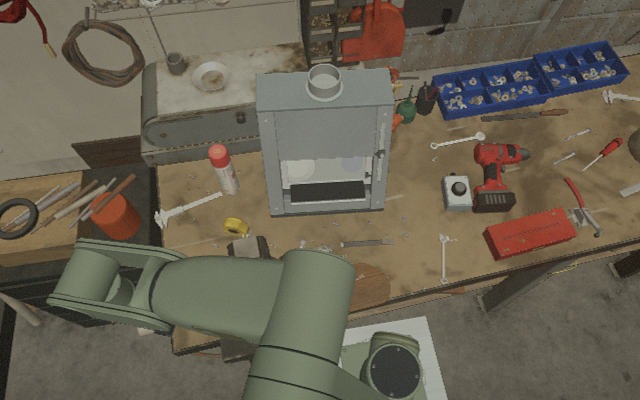

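View pics/wrist0.png

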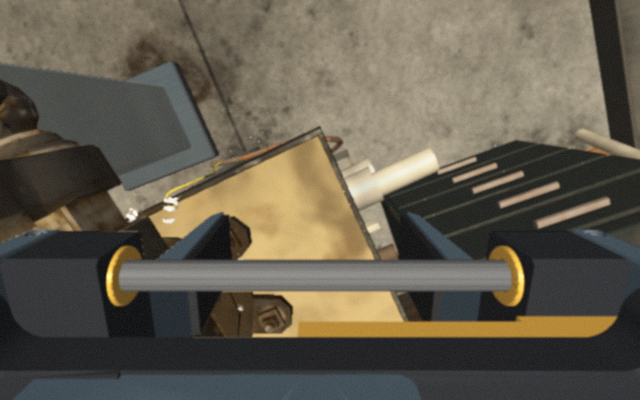

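The scene camera shows the hood around (380,165) and the switch box at (447,297). The top camera shows the hood at (325,140) and the box at (458,190). I'll enlarge both.

```bash
cat > h.py <<'E'
import numpy as np, cv2
from scipy.spatial.transform import Rotation as R
from scipy.optimize import least_squares
def cam(f):
    return np.array(f["intrinsics"]),np.array(f["eye"]),R.from_euler('xyz',f["attitude"],degrees=True).as_matrix()
def proj(c,p):
    K,e,A=c; q=(np.atleast_2d(p)-e)@A; u=np.c_[q[:,0],-q[:,1],-q[:,2]]@K.T
    return u[:,:2]/u[:,2:]
def ray(c,uv):
    K,e,A=c; d=np.linalg.inv(K)@[uv[0],uv[1],1]; d=A@np.array([d[0],-d[1],-d[2]]); return e,d/np.linalg.norm(d)
def onz(c,uv,z):
    e,d=ray(c,uv); return e+d*(z-e[2])/d[2]
def crop(f,x0,y0,w,h,s,name):
    im=f["pixels"][y0:y0+h,x0:x0+w,::-1]
    im=cv2.resize(im,None,fx=s,fy=s,interpolation=cv2.INTER_CUBIC)
    im=np.ascontiguousarray(im)
    for k in range(0,w,10):
        cv2.line(im,(k*s,0),(k*s,6 if k%50 else 14),(0,0,255),1)
        if k%20==0: cv2.putText(im,str(x0+k),(k*s,24),0,.4,(0,0,255),1)
    for k in range(0,h,10):
        cv2.line(im,(0,k*s),(6,k*s),(0,0,255),1)
        if k%20==0: cv2.putText(im,str(y0+k),(8,k*s+4),0,.4,(0,0,255),1)
    cv2.imwrite(name,im)
E
python3 - <<'E'
from h import *
from workcell import env
import pickle
s=env.grab_frame("scene");t=env.grab_frame("top"); pickle.dump((s,t),open("f0.pkl","wb"))
crop(s,295,70,160,190,3,"pics/s1.png"); crop(t,250,60,150,160,3,"pics/t1.png")
crop(s,415,260,60,60,6,"pics/s2.png"); crop(t,430,160,60,60,6,"pics/t2.png")
E
```

```text
(no output)
```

View pics/s1.png

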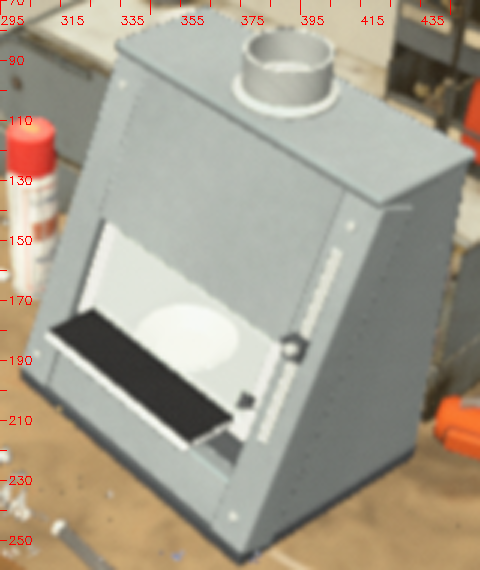

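View pics/t1.png

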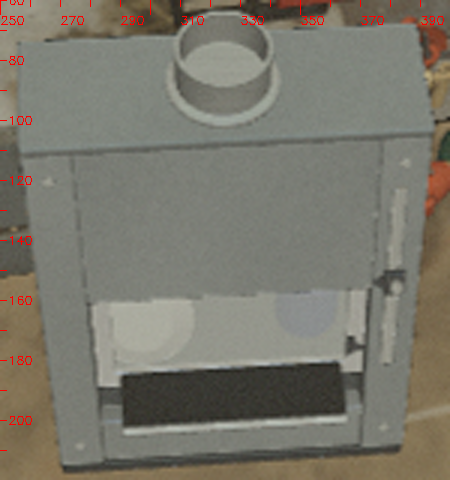

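View pics/s2.png

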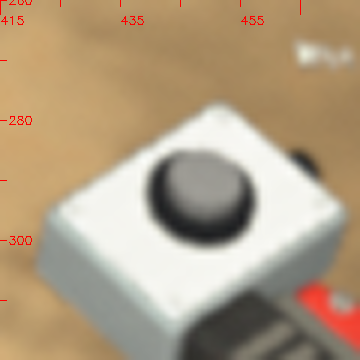

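View pics/t2.png

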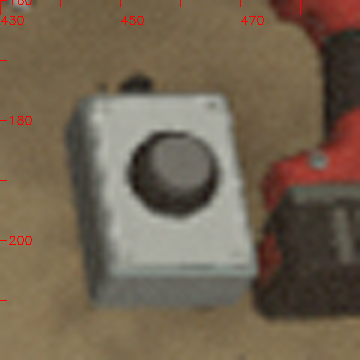

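```bash
python3 - <<'E'
from h import *
import pickle
s,t=pickle.load(open("f0.pkl","rb"))
crop(s,360,170,50,60,10,"pics/s3.png"); crop(t,355,135,40,50,10,"pics/t3.png")
a=cv2.imread("pics/s3.png");b=cv2.imread("pics/t3.png")
b=cv2.copyMakeBorder(b,0,100,0,0,cv2.BORDER_CONSTANT)[:600]
cv2.imwrite("pics/st3.png",np.hstack([a,b])[:, :800] if a.shape[1]+b.shape[1]<=800 else cv2.resize(np.hstack([a,b]),None,fx=.85,fy=.85))
E
```

```text
(no output)
```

View pics/s3.png

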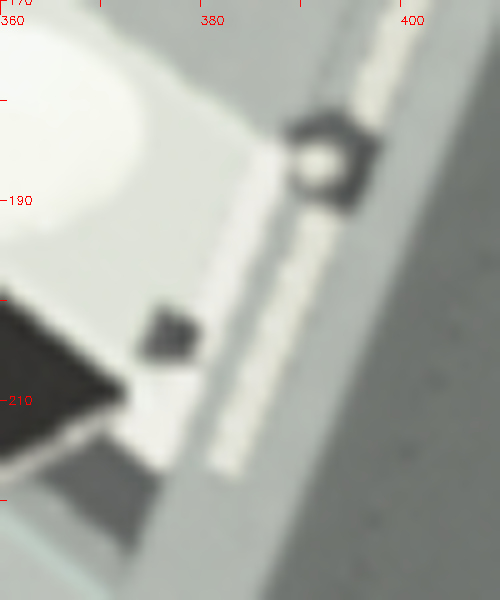

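View pics/t3.png

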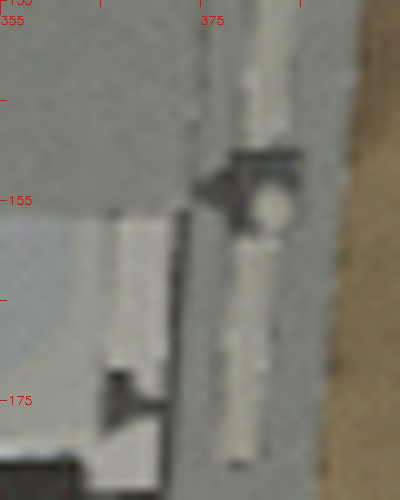

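```bash
cat > fit.py <<'E'
from h import *
import pickle
s,t=pickle.load(open("f0.pkl","rb")); cs,ct=cam(s),cam(t)
a=np.radians(22); u=np.array([np.sin(a),0,np.cos(a)])
def model(p):
    x,y,yaw,sash,mz,my,sz=p
    lip=np.array([-125+84*np.tan(a)-52,0,84])+u*sash
    sa=lip+[60,-133,36]   # x approx; replaced below
    sa[0]=-125+sa[2]*np.tan(a)+5
    mk=np.array([-125+mz*np.tan(a)-4,my,mz])
    P={'bl':[-125,180,0],'br':[-125,-180,0],'ll':lip+[0,110,0],'lr':lip+[0,-110,0],'sa':sa,'mk':mk}
    M=R.from_euler('z',yaw,degrees=True).as_matrix()
    return {k:M@np.array(v)+[x,y,0] for k,v in P.items()}
obs=[(cs,'br',(375,257.3)),(cs,'bl',(302.3,195)),(cs,'ll',(310.7,182.5)),(cs,'lr',(358.3,219.8)),(cs,'sa',(380,203.3)),(cs,'mk',(388,183.3)),
(ct,'bl',(270.7,216.7)),(ct,'br',(383.3,210)),(ct,'ll',(291.3,204.7)),(ct,'lr',(365.3,198.7)),(ct,'sa',(371,175.5)),(ct,'mk',(374.3,154))]
def res(p):
    m=model(p); return np.concatenate([proj(c,m[k])[0]-o for c,k,o in obs])
if __name__=="__main__":
    g=onz(ct,(327,213),0); 
    r=least_squares(res,[g[0]+125,g[1],0,20,180,-140,0],loss='soft_l1',x_scale=[10,10,1,10,10,10,1])
    print(r.x.round(1)); m=model(r.x)
    for (c,k,o),e in zip(obs,r.fun.reshape(-1,2)): print('S' if c is cs else 'T',k,e.round(1))
    for k in m: print(k,m[k].round(1))
    def tri(a_,b_):
        (e1,d1),(e2,d2)=ray(cs,a_),ray(ct,b_)
        A=np.c_[d1,-d2]; l=np.linalg.lstsq(A,e2-e1,rcond=None)[0]
        return (e1+d1*l[0]+e2+d2*l[1])/2, np.linalg.norm(e1+d1*l[0]-e2-d2*l[1])
    print('sa',tri((380,203.3),(371,175.5)),'mk',tri((388,183.3),(374.3,154)))
    print('btn',tri((449,291),(460.2,187.3)), onz(cs,(449,291),68),onz(ct,(460.2,187.3),68))
    for o in [(338,249),(352,276)]: print('chisel S',onz(cs,o,10).round())
E
python3 fit.py
```

```text
[ 634.2   54.9   -5.4   25.5  212.2 -133.1    0. ]
S br [-0.4  1.9]
S bl [-0.7  1.2]
S ll [0.7 0.1]
S lr [-0.3  1. ]
S sa [2.8 1.8]
S mk [1.6 0.6]
T bl [-0.5  0.7]
T br [-0.3  0.7]
T ll [-0.8 -1.3]
T lr [-0.7  0.4]
T sa [-0.2 -3.8]
T mk [-1.8 -0.2]
bl [526.6 245.8   0. ]
br [ 492.8 -112.6    0. ]
ll [511.6 177.  107.6]
lr [490.9 -42.1 107.6]
sa [560.  -71.7 143.6]
mk [578.6 -73.5 212.2]
sa (array([545.32627244, -68.81080091, 154.58728502]), np.float64(7.815585994792623)) mk (array([570.06586201, -75.58250869, 221.29467479]), np.float64(2.5465176364506137))
btn (array([ 505.36045429, -354.62640936,   62.33247696]), np.float64(0.7593117449110072)) [ 500.55643687 -356.63259179   68.        ] [ 503.05038031 -352.31197104   68.        ]
chisel S [438. -16.  10.]
chisel S [ 394. -116.   10.]
```

The two views agree on a lip at about z = 107 and the mark about 68 mm above the window arrow. First I'll raise the arm and swing it in front of the hood. This also gives me joint and pose data for a kinematic model.

>>> {"fn": "servo_tool", "kwargs": {
  "plan": [
    [[0, 0, 0], [0, 0, -50], 0],
    [[0, 0, 0], [-30, 28, -40], 0],
    [[0, 0, 0], [-43, 40, -10], 0],
    [[0, 0, 0], [-43, 40, -10], 0],
    [[0, 0, 0], [-43, 40, 0], 0],
    [[0, 0, 0], [-43, 40, 0], 0],
    [[0, 0, 0], [-43, 40, 0], 0],
    [[0, 0, 0], [-43, 40, 0], 0],
    [[0, 0, -5], [-43, 40, 0], 0],
    [[0, 0, -10], [-43, 40, 0], 0]
  ]
}}

```text
time_s: 1.5
ee_pos: [403.2, 64.2, 327.9]
ee_rot: [179.7, 0.1, 83.6]
force: [-0.8, 1.3, 0.1]
gripper_width: 0.5
```

```bash
python3 - <<'E'
from workcell import env
import json
s=env.state()
for k in ['time_s','qpos','ee_pos','ee_rot','gripper_width','force']: print(k,s[k])
open("kin.txt","a").write(json.dumps([list(s['qpos']),list(s['ee_pos']),list(s['ee_rot'])])+"\n")
E
```

```text
time_s 1.5
qpos [  7.57469946  -0.56172825  96.54128665  -0.17612058  83.7150627
 -76.00321543]
ee_pos [403.15144169  64.1773285  327.91259716]
ee_rot [1.79661350e+02 9.61076800e-02 8.35964448e+01]
gripper_width 0.5402313868440997
force [-0.7718916   1.33421123  0.13141154]
```

>>> {"fn": "servo_tool", "kwargs": {
  "plan": [
    [[-9, 0, 0], [0, 0, 0], 0],
    [[-9, 0, 0], [0, 0, 0], 0],
    [[-9, 0, 0], [0, 0, 0], 0],
    [[-9, 0, 0], [0, 0, 0], 0],
    [[0, 0, 0], [0, 0, 0], 0],
    [[0, 0, 0], [0, 0, 0], 0],
    [[0, 0, 0], [0, 0, 0], 0],
    [[0, 0, 0], [0, 0, 0], 0],
    [[0, 0, 0], [0, 0, 0], 0],
    [[0, 0, 0], [0, 0, 0], 0]
  ]
}}

```text
time_s: 2.75
ee_pos: [409.1, 58.7, 329.5]
ee_rot: [142.8, 0.1, 82.9]
force: [-0.1, 0.9, 0.2]
gripper_width: 0.4
```

```bash
cat > st.py <<'E'
from workcell import env
import json,numpy as np
s=env.state()
for k in ['time_s','qpos','ee_pos','ee_rot','gripper_width','force']: print(k,np.round(s[k],1))
open("kin.txt","a").write(json.dumps([list(s['qpos']),list(s['ee_pos']),list(s['ee_rot'])])+"\n")
E
python3 st.py
```

```text
time_s 2.8
qpos [ 19.1 -17.7 119.1 -21.6  46.5 -53.3]
ee_pos [409.1  58.7 329.5]
ee_rot [1.428e+02 1.000e-01 8.290e+01]
gripper_width 0.4
force [-0.1  0.9  0.2]
```

```bash
cat > kin.py <<'E'
import numpy as np, json
from scipy.spatial.transform import Rotation as R
from scipy.optimize import least_squares
def fk(q,p,s4=1,s6=1):
    a1,d1,a2,a3,d4,d6=p
    q=np.asarray(q,float)
    R1=R.from_euler('z',q[0],degrees=True); R2=R1*R.from_euler('y',q[1],degrees=True); R3=R2*R.from_euler('y',q[2],degrees=True)
    Rw=R3*R.from_euler('z',s4*q[3],degrees=True)*R.from_euler('y',q[4],degrees=True)*R.from_euler('z',s6*q[5]+180,degrees=True)
    el=R1.apply([a1,0,d1])+R2.apply([0,0,a2]); wc=el+R3.apply([a3,0,d4])
    return wc+Rw.apply([0,0,d6]),Rw,el,wc
D=[json.loads(l) for l in open("kin.txt")]
D.insert(0,[[68.0701333,18.353174,89.7064926,-.0002399,72.0449138,-1.14456767],[203.84539,537.1071466,213.1043],[-179.998139,.10456,69.2147768]])
def fit(s4=1,s6=1):
    return least_squares(lambda p:np.concatenate([fk(d[0],p,s4,s6)[0]-d[1] for d in D]),[50,300,450,0,400,280])
if __name__=="__main__":
  for s4 in (1,-1):
    for s6 in (1,-1):
      r=fit(s4,s6); print(s4,s6,r.x.round(1),r.cost,[np.degrees((fk(d[0],r.x,s4,s6)[1].inv()*R.from_euler('xyz',d[2],degrees=True)).magnitude()).round(1) for d in D])
E
python3 kin.py
```

```text
1 1 [ -5.6  83.  548.1 -43.1 415.  300.8] 144.04577745483945 [np.float64(0.0), np.float64(0.0), np.float64(0.0)]
1 -1 [ -5.6  83.  548.1 -43.1 415.  300.8] 144.0457774552842 [np.float64(2.3), np.float64(152.0), np.float64(106.6)]
-1 1 [ -81.6 -688.1  -38.8 -961.7  388.5 -168.7] 2907.8983391511892 [np.float64(0.0), np.float64(0.4), np.float64(43.3)]
-1 -1 [ -81.6 -688.1  -38.8 -961.7  388.5 -168.7] 2907.898339151449 [np.float64(2.3), np.float64(152.0), np.float64(138.8)]
```

```bash
sed -i 's/a1,d1,a2,a3,d4,d6=p/a1,d1,a2,a3,d4,d6,b=p/; s/R1.apply(\[a1,0,d1\])/R1.apply([a1,b,d1])/; s/\[50,300,450,0,400,280\]/[50,300,450,0,400,280,0]/' kin.py; python3 kin.py
```

```text
1 1 [ -0.  140.3 591.8  25.2 417.  335.7  11.5] 8.076880644524965e-11 [np.float64(0.0), np.float64(0.0), np.float64(0.0)]
1 -1 [ -0.  140.3 591.8  25.2 417.  335.7  11.5] 8.076880481344115e-11 [np.float64(2.3), np.float64(152.0), np.float64(106.6)]
-1 1 [ -79.2 -663.6  -20.2 -932.5  389.3 -153.8   -4.9] 2881.6374275789103 [np.float64(0.0), np.float64(0.4), np.float64(43.3)]
-1 -1 [ -79.2 -663.6  -20.2 -932.5  389.3 -153.8   -4.9] 2881.6374275788885 [np.float64(2.3), np.float64(152.0), np.float64(138.8)]
```

```bash
sed -i "s/(cs,'sa',(380,203.3))/(cs,'sa',(379.3,205.8))/; s/tri((380,203.3)/tri((379.3,205.8)/" fit.py; python3 fit.py | grep -v chis
cat >> kin.py <<'E'
LO=np.array([-177.97,-48.28,12.27,-77.06,2.81,-146.56]);HI=np.array([177.97,115.42,149.76,257.06,150.46,146.56])
P=fit().x
def ik(pos,rot,q0):
    def f(q):
        p,Rw,_,_=fk(q,P); return np.r_[(p-pos)/1., (Rw.inv()*rot).as_rotvec()*300]
    r=least_squares(f,np.clip(q0,LO+.01,HI-.01),bounds=(LO,HI),x_scale=10.); return r.x,np.abs(r.fun).max()
def orient(yaw,tilt):
    # z dir: yaw, tilt below horizontal; x horizontal to the LEFT?, y = z cross x
    a,t=np.radians([yaw,tilt]); z=np.array([np.cos(t)*np.cos(a),np.cos(t)*np.sin(a),-np.sin(t)])
    x=np.array([-np.sin(a),np.cos(a),0]); 
    y=np.cross(z,x); return R.from_matrix(np.c_[x,y,z])
E
python3 - <<'E'
from kin import *
d=D[-1]; r=R.from_euler('xyz',d[2],degrees=True).as_matrix(); print(r.round(2))
E
```

```text
[ 634.6   54.3   -5.6   23.4  212.2 -132.7    0. ]
S br [-0.3  2. ]
S bl [-0.4  1.1]
S ll [0.8 0.6]
S lr [-0.4  1.6]
S sa [ 3.4 -0. ]
S mk [1.6 0.6]
T bl [-0.4  0.5]
T br [-0.3  0.7]
T ll [-0.8 -1. ]
T lr [-0.7  0.9]
T sa [-0.2 -3.3]
T mk [-1.8 -0.2]
bl [527.6 245.6   0. ]
br [ 492.7 -112.7    0. ]
ll [511.5 176.8 105.7]
lr [490.3 -42.2 105.7]
sa [559.2 -72.  141.7]
mk [578.6 -73.5 212.2]
sa (array([546.13297387, -69.22774148, 147.30729819]), np.float64(1.9463849302434453)) mk (array([570.06586201, -75.58250869, 221.29467479]), np.float64(2.5465176364506137))
btn (array([ 505.36045429, -354.62640936,   62.33247696]), np.float64(0.7593117449110072)) [ 500.55643687 -356.63259179   68.        ] [ 503.05038031 -352.31197104   68.        ]
[[ 0.12  0.79  0.6 ]
 [ 0.99 -0.1  -0.08]
 [-0.    0.6  -0.8 ]]
```

```bash
cat > path.py <<'E'
from kin import *
from scipy.spatial.transform import Slerp
import sys
def run(wps,q,n=12):
    # wps: list of (pos,yaw,tilt)
    p,Rw,_,_=fk(q,P)
    for pos,yaw,tilt in wps:
        Rt=orient(yaw,tilt); sl=Slerp([0,1],R.concatenate([Rw,Rt]))
        p0=p.copy()
        for k in range(1,n+1):
            q2,e=ik(p0+(np.array(pos)-p0)*k/n,sl(k/n),q)
            if k%4==0 or e>1: print(np.round(q2,0),'err',round(e,2),'step',np.abs(q2-q).max().round(1))
            q=q2
        p,Rw,el,wc=fk(q,P); print('->',p.round(),yaw,tilt,'elbow',el.round(),'wrist',wc.round())
    return q
if __name__=="__main__":
    q=D[-1][0]
    for yaw,tilt in [(20,45),(30,40),(30,35),(40,30)]:
        print(yaw,tilt)
        run([((400,0,300),yaw,tilt),((430,-20,150),yaw,tilt),((440,-20,70),yaw,tilt),((520,20,70),yaw,tilt),((570,20,190),yaw,tilt)],q)
E
python3 path.py
```

```text
20 45
[  6. -21. 123.  -3.  38. -84.] err 0.0 step 9.3
[ -12.  -21.  126.   26.   37. -128.] err 0.0 step 11.0
[ -19.  -20.  127.   36.   42. -147.] err 7.76 step 1.0
[ -19.  -20.  127.   35.   42. -147.] err 14.79 step 1.0
-> [402.  11. 305.] 20 45 elbow [-187.   76.  697.] wrist [184. -51. 552.]
[ -18.  -19.  128.   35.   40. -147.] err 3.06 step 2.2
[ -17.  -18.  129.   35.   37. -147.] err 6.21 step 2.2
[ -16.  -17.  130.   35.   35. -147.] err 9.42 step 2.2
[ -15.  -16.  131.   36.   33. -147.] err 12.69 step 2.2
[ -14.  -15.  132.   36.   31. -147.] err 16.01 step 2.2
[ -13.  -14.  133.   36.   29. -147.] err 19.35 step 2.2
[ -13.  -13.  134.   36.   26. -147.] err 22.69 step 2.1
[ -12.  -12.  135.   36.   24. -147.] err 26.55 step 2.1
[ -11.  -11.  135.   36.   22. -147.] err 30.66 step 2.0
[ -10.   -9.  136.   36.   20. -147.] err 34.99 step 1.9
[ -10.   -8.  137.   37.   19. -147.] err 39.54 step 1.8
[  -9.   -7.  137.   37.   17. -147.] err 44.32 step 1.7
-> [431.   3. 170.] 20 45 elbow [-66.  22. 728.] wrist [231. -24. 438.]
[  -8.   -6.  138.   37.   16. -147.] err 5.06 s
[... 12000 characters left out ...]

[   2.    6.  129.   33.   11. -147.] err 19.03 step 1.4
[   2.    6.  128.   32.   12. -147.] err 28.45 step 1.3
[   1.    5.  127.   32.   14. -147.] err 37.82 step 1.3
[   1.    5.  126.   32.   15. -147.] err 47.11 step 1.2
[   1.    5.  125.   33.   16. -147.] err 56.33 step 1.2
[   0.    4.  124.   33.   17. -147.] err 65.47 step 1.2
[  -0.    4.  123.   33.   18. -147.] err 74.53 step 1.2
[  -1.    4.  123.   33.   19. -147.] err 83.5 step 1.2
[  -1.    3.  122.   34.   21. -147.] err 92.37 step 1.2
[  -2.    3.  121.   34.   22. -147.] err 101.14 step 1.2
[  -2.    3.  120.   35.   23. -147.] err 109.79 step 1.3
-> [574.  65. 229.] 40 30 elbow [ 31.  10. 731.] wrist [369.  -3. 486.]
```

```bash
cat >> kin.py <<'E'
def orientR(yaw,tilt): return orient(yaw,tilt)*R.from_euler('z',180,degrees=True)
E
python3 - <<'E'
from kin import *
for yaw,tilt in [(-5,45),(0,40),(10,40),(20,40),(20,35),(30,35),(-15,40),(-25,40)]:
    for pos in [(430,20,70),(520,20,70),(570,20,190)]:
        best=None
        for seed in ([0,10,140,175,25,-75],[0,10,140,150,25,-75],[0,10,140,210,25,-75],[0,10,140,175,25,75]):
            q,e=ik(np.array(pos),orientR(yaw,tilt),seed)
            if best is None or e<best[1]: best=(q,e)
        q,e=best; p,_,el,wc=fk(q,P); print(yaw,tilt,pos,q.round(0),round(e,1),'wr',wc.round())
E
```

```text
-5 45 (430, 20, 70) [   9.    9.  150.  207.   22. -105.] 14.5 wr [216.  45. 327.]
-5 45 (520, 20, 70) [  6.  16. 144. 198.  26. -99.] 0.0 wr [284.  41. 307.]
-5 45 (570, 20, 190) [  4.   4. 127. -50.   7. 147.] 5.3 wr [338.  35. 434.]
0 40 (430, 20, 70) [  4.   8. 150. 188.  22. -95.] 30.8 wr [217.  26. 329.]
0 40 (520, 20, 70) [  2.  19. 148. 182.  37. -91.] 0.0 wr [263.  20. 286.]
0 40 (570, 20, 190) [  2.   5. 133. 189.   8. -98.] 0.0 wr [313.  20. 406.]
10 40 (430, 20, 70) [-11.   9. 150. 142.  26. -70.] 28.4 wr [219. -32. 326.]
10 40 (520, 20, 70) [ -8.  20. 147. 158.  38. -84.] 0.0 wr [267. -25. 286.]
10 40 (570, 20, 190) [ -7.   5. 132. 116.  14. -37.] 0.0 wr [317. -25. 406.]
20 40 (430, 20, 70) [-23.  13. 150. 118.  36. -67.] 17.6 wr [219. -80. 311.]
20 40 (520, 20, 70) [-16.  20. 145. 134.  39. -76.] 0.0 wr [278. -68. 286.]
20 40 (570, 20, 190) [-14.   7. 130.  94.  25. -27.] 0.0 wr [328. -68. 406.]
20 35 (430, 20, 70) [-27.  15. 150. 116.  42. -69.] 26.5 wr [219. -98. 302.]
20 35 (520, 20, 70) [-18.  24. 148. 138.  49. -84.] 0.0 wr [262. -74. 263.]
20 35 (570, 20, 190) [-15.   8. 134. 110.  30. -45.] 0.0 wr [312. -74. 383.]
30 35 (430, 20, 70) [-34.  21. 150. 106.  50. -77.] 12.6 wr [ 216. -133.  279.]
30 35 (520, 20, 70) [-25.  25. 144. 118.  49. -78.] 0.0 wr [ 282. -117.  263.]
30 35 (570, 20, 190) [-21.  11. 130.  93.  40. -40.] 0.0 wr [ 332. -117.  383.]
-15 40 (430, 20, 70) [  23.   13.  150.  235.   35. -111.] 17.2 wr [210. 101. 311.]
-15 40 (520, 20, 70) [  15.   20.  145.  219.   38. -102.] 0.0 wr [272.  87. 286.]
-15 40 (570, 20, 190) [  13.    7.  131.  256.   22. -147.] 3.5 wr [319.  85. 401.]
-25 40 (430, 20, 70) [  30.   18.  150.  247.   43. -106.] 4.4 wr [206. 134. 292.]
-25 40 (520, 20, 70) [  22.   21.  141.  241.   40. -110.] 0.0 wr [287. 129. 286.]
-25 40 (570, 20, 190) [  17.   10.  132.  257.   31. -137.] 16.2 wr [320. 113. 381.]
```

```bash
python3 - <<'E'
from kin import *
W=[((545,70,150),15,45),((512,70,72),15,45),((512,70,50),15,45),((485,65,50),15,52),((460,60,60),15,65),((430,50,150),15,65),((400,40,260),15,65)]
q=[-8,15,140,150,25,-80]
for pos,y,t in W:
    q,e=ik(np.array(pos,float),orientR(y,t),q); print(pos,y,t,q.round(1),round(e,1),fk(q,P)[3].round())
E
```

```text
(545, 70, 150) 15 45 [ -0.5   7.1 134.  114.3  12.  -35.9] 0.0 [316.   9. 387.]
(512, 70, 72) 15 45 [ -0.6  15.9 143.9 154.3  26.  -77.8] 0.0 [283.   9. 309.]
(512, 70, 50) 15 45 [ -0.6  19.8 145.4 158.3  31.  -82.4] 0.0 [283.   9. 287.]
(485, 65, 50) 15 52 [  0.   15.2 143.2 148.7  17.9 -71.9] 0.0 [285.  12. 315.]
(460, 60, 60) 15 65 [  2.1  10.5 135.   28.5  11.4  50.2] 0.0 [323.  23. 364.]
(430, 50, 150) 15 65 [  0.3  -1.9 130.   13.1  28.2  65.1] 0.0 [293.  13. 454.]
(400, 40, 260) 15 65 [ -1.8 -12.2 120.5   9.4  48.1  68.4] 0.0 [263.   3. 564.]
```

```bash
cat > plan.py <<'E'
from kin import *
from workcell import env
def deltas(qs):
    out=[]
    for a,b in zip(qs[:-1],qs[1:]):
        pa,Ra,_,_=fk(a,P);pb,Rb,_,_=fk(b,P)
        out.append((np.degrees((Ra.inv()*Rb).as_rotvec()).round(1).tolist(),Ra.inv().apply(pb-pa).round(1).tolist()))
    return out
def jpath(q1,n):
    q0=np.array(env.state()['qpos']); return [q0+(q1-q0)*k/n for k in range(n+1)]
E
python3 - <<'E'
from plan import *
W=[((545,65,150),20,45),((512,60,72),20,45),((512,60,50),20,45),((485,50,50),20,52),((470,45,55),20,58),((460,40,60),20,65),((430,30,150),20,65),((380,20,260),20,70)]
q=[-8,15,140,150,25,-80]
for pos,y,t in W:
    q,e=ik(np.array(pos,float),orientR(y,t),q); print(pos,y,t,q.round(1),round(e,1),fk(q,P)[3].round())
n=20
path=jpath(q,n)
for p,d in zip(path[1:],deltas(path)): print(d, fk(p,P)[0].round(), np.linalg.norm(d[0]).round(1))
E
```

```text
(545, 65, 150) 20 45 [ -4.9   7.6 133.3  99.8  17.6 -28.5] 0.0 [322. -16. 387.]
(512, 60, 72) 20 45 [ -6.5  16.3 143.  137.4  27.7 -70.2] 0.0 [289. -21. 309.]
(512, 60, 50) 20 45 [ -6.5  20.1 144.5 143.3  31.8 -77.1] 0.0 [289. -21. 287.]
(485, 50, 50) 20 52 [ -6.3  15.5 142.5 128.4  20.4 -61.5] 0.0 [291. -21. 315.]
(470, 45, 55) 20 58 [ -5.2  12.4 139.2  94.6  13.1 -26.4] 0.0 [303. -16. 340.]
(460, 40, 60) 20 65 [ -3.5  10.8 134.6  40.7  15.   28.8] 0.0 [327.  -9. 364.]
(430, 30, 150) 20 65 [ -5.8  -1.5 129.7  21.1  30.7  48. ] 0.0 [297. -19. 454.]
(380, 20, 260) 20 70 [ -6.5 -11.6 118.4  10.6  55.6  58.9] 0.0 [272. -19. 575.]
([1.3, -0.3, 7.7], [-4.3, -4.5, 3.5]) [407.  55. 324.] 7.8
([1.2, -0.3, 7.7], [-4.6, -3.8, 3.4]) [405.  51. 319.] 7.8
([1.2, -0.4, 7.7], [-4.8, -3.1, 3.3]) [403.  47. 314.] 7.8
([1.1, -0.5, 7.7], [-4.8, -2.4, 3.2]) [401.  44. 309.] 7.8
([1.1, -0.6, 7.7], [-4.8, -1.7, 3.1]) [399.  41. 304.] 7.8
([1.0, -0.7, 7.7], [-4.7, -1.1, 3.0]) [397.  38. 299.] 7.8
([0.9, -0.7, 7.7], [-4.5, -0.5, 2.9]) [395.  36. 295.] 7.8
([0.9, -0.8, 7.7], [-4.2, 0.0, 2.8]) [393.  33. 291.] 7.8
([0.8, -0.8, 7.7], [-3.9, 0.5, 2.7]) [391.  31. 287.] 7.8
([0.7, -0.9, 7.8], [-3.5, 0.9, 2.6]) [389.  29. 283.] 7.9
([0.7, -0.9, 7.8], [-3.1, 1.2, 2.4]) [387.  28. 280.] 7.9
([0.6, -0.9, 7.8], [-2.7, 1.5, 2.3]) [386.  26. 277.] 7.9
([0.5, -1.0, 7.8], [-2.2, 1.6, 2.2]) [384.  25. 274.] 7.9
([0.5, -1.0, 7.8], [-1.8, 1.7, 2.0]) [383.  24. 271.] 7.9
([0.4, -1.0, 7.8], [-1.3, 1.7, 1.9]) [382.  23. 269.] 7.9
([0.3, -1.0, 7.8], [-0.9, 1.6, 1.7]) [381.  22. 266.] 7.9
([0.3, -1.0, 7.8], [-0.5, 1.4, 1.6]) [381.  22. 264.] 7.9
([0.2, -1.0, 7.8], [-0.2, 1.2, 1.4]) [380.  21. 263.] 7.9
([0.1, -1.0, 7.8], [0.1, 0.9, 1.3]) [380.  20. 261.] 7.9
([0.1, -1.0, 7.8], [0.3, 0.6, 1.1]) [380.  20. 260.] 7.9
```

>>> {"fn": "servo_tool", "kwargs": {
  "plan": [
    [[1.3, -0.3, 7.7], [-4, -5, 3], 0],
    [[1.2, -0.3, 7.7], [-5, -4, 3], 0],
    [[1.2, -0.4, 7.7], [-5, -3, 3], 0],
    [[1.1, -0.5, 7.7], [-5, -2, 3], 0],
    [[1.1, -0.6, 7.7], [-5, -2, 3], 0],
    [[1, -0.7, 7.7], [-5, -1, 3], 0],
    [[0.9, -0.7, 7.7], [-5, -1, 3], 0],
    [[0.9, -0.8, 7.7], [-4, 0, 3], 0],
    [[0.8, -0.8, 7.7], [-4, 0.5, 3], 0],
    [[0.7, -0.9, 7.8], [-3, 1, 3], 0]
  ]
}}

```text
time_s: 4.0
ee_pos: [387.3, 29.0, 281.6]
ee_rot: [176.8, -24.7, 4.4]
force: [-0.2, 0.2, 0.2]
gripper_width: -0.1
```

>>> {"fn": "servo_tool", "kwargs": {
  "plan": [
    [[0.7, -0.9, 7.8], [-3, 1, 2], 0],
    [[0.6, -0.9, 7.8], [-3, 1, 2], 0],
    [[0.5, -1, 7.8], [-2, 2, 2], 0],
    [[0.5, -1, 7.8], [-2, 2, 2], 0],
    [[0.4, -1, 7.8], [-1, 2, 2], 0],
    [[0.3, -1, 7.8], [-1, 2, 2], 0],
    [[0.3, -1, 7.8], [0, 1, 2], 0],
    [[0.2, -1, 7.8], [0, 1, 1], 0],
    [[0.1, -1, 7.8], [0, 1, 1], 0],
    [[0.1, -1, 7.8], [0, 1, 1], 0]
  ]
}}

```text
time_s: 5.25
ee_pos: [377.8, 19.4, 258.0]
ee_rot: [-159.9, 2.6, -74.7]
force: [-0.1, 0.2, -0.9]
gripper_width: 0.6
```

```bash
python3 st.py; cat > q.py <<'E'
# usage: python3 q.py n  "x,y,z,yaw,tilt" : cartesian interp from now, n rows, with joint tracking
from plan import *
from scipy.spatial.transform import Slerp
import sys
n=int(sys.argv[1]); s=env.state(); q=np.array(s['qpos']); p0=np.array(s['ee_pos']); R0=R.from_euler('xyz',s['ee_rot'],degrees=True)
qs=[q]
for w in sys.argv[2:]:
    x,y,z,yaw,tilt=map(float,w.split(',')); Rt=orientR(yaw,tilt); sl=Slerp([0,1],R.concatenate([R0,Rt])); p1=np.array([x,y,z])
    for k in range(1,n+1):
        q,e=ik(p0+(p1-p0)*k/n,sl(k/n),q); qs.append(q)
        if e>1: print('ERR',e)
    p0,R0=p1,Rt
for d,a,b in zip(deltas(qs),qs[:-1],qs[1:]): print(d,b.round(0).astype(int).tolist(),'dj',np.abs(b-a).max().round(1),fk(b,P)[0].round().astype(int))
E
python3 q.py 10 430,30,150,20,65 460,40,60,20,65
```

```text
time_s 5.2
qpos [ -7.6 -11.7 118.8  12.   55.8  62.2]
ee_pos [377.8  19.4 258. ]
ee_rot [-159.9    2.6  -74.7]
gripper_width 0.6
force [-0.1  0.2 -0.9]
([0.5, 0.1, -0.5], [0.8, -1.3, 11.9]) [-7, -11, 120, 12, 53, 61] dj 2.4 [383  20 247]
([0.5, 0.1, -0.5], [0.8, -1.2, 12.0]) [-7, -10, 121, 13, 51, 60] dj 2.4 [388  22 236]
([0.5, 0.1, -0.5], [0.8, -1.1, 12.0]) [-7, -9, 122, 14, 48, 59] dj 2.5 [393  23 226]
([0.5, 0.1, -0.5], [0.8, -1.0, 12.0]) [-7, -8, 123, 14, 46, 58] dj 2.5 [399  24 215]
([0.5, 0.1, -0.5], [0.8, -0.9, 12.0]) [-7, -7, 125, 15, 43, 57] dj 2.5 [404  25 204]
([0.5, 0.1, -0.5], [0.8, -0.8, 12.0]) [-6, -6, 126, 16, 41, 55] dj 2.5 [409  26 193]
([0.5, 0.1, -0.5], [0.8, -0.6, 12.0]) [-6, -5, 127, 17, 38, 54] dj 2.5 [414  27 182]
([0.5, 0.1, -0.5], [0.8, -0.5, 12.0]) [-6, -4, 128, 18, 36, 52] dj 2.6 [420  28 172]
([0.5, 0.1, -0.5], [0.8, -0.4, 12.0]) [-6, -3, 129, 19, 33, 50] dj 2.6 [425  29 161]
([0.5, 0.1, -0.5], [0.8, -0.3, 12.0]) [-6, -1, 130, 21, 31, 48] dj 2.6 [430  30 150]
([-0.0, -0.0, -0.0], [0.1, 0.9, 9.5]) [-6, 0, 130, 22, 29, 47] dj 1.7 [433  31 141]
([0.0, 0.0, 0.0], [0.1, 0.9, 9.5]) [-5, 1, 131, 23, 27, 46] dj 1.7 [436  32 132]
([0.0, -0.0, 0.0], [0.1, 0.9, 9.5]) [-5, 2, 131, 24, 26, 45] dj 1.6 [439  33 123]
([-0.0, 0.0, -0.0], [0.1, 0.9, 9.5]) [-5, 3, 132, 26, 24, 44] dj 1.6 [442  34 114]
([-0.0, -0.0, -0.0], [0.1, 0.9, 9.5]) [-5, 4, 132, 27, 23, 42] dj 1.6 [445  35 105]
([0.0, 0.0, -0.0], [0.1, 0.9, 9.5]) [-4, 6, 133, 29, 21, 40] dj 1.9 [448  36  96]
([0.0, 0.0, 0.0], [0.1, 0.9, 9.5]) [-4, 7, 133, 31, 19, 38] dj 2.2 [451  37  87]
([0.0, -0.0, -0.0], [0.1, 0.9, 9.5]) [-4, 8, 134, 34, 18, 35] dj 2.6 [454  38  78]
([-0.0, 0.0, 0.0], [0.1, 0.9, 9.5]) [-4, 9, 134, 37, 16, 32] dj 3.1 [457  39  69]
([-0.0, -0.0, -0.0], [0.1, 0.9, 9.5]) [-4, 11, 135, 41, 15, 29] dj 3.6 [460  40  60]
```

>>> {"fn": "servo_tool", "kwargs": {
  "plan": [
    [[1, 0.2, -1], [1.6, -2.5, 24], 0],
    [[1, 0.2, -1], [1.6, -2, 24], 0],
    [[1, 0.2, -1], [1.6, -2, 24], 0],
    [[1, 0.2, -1], [1.6, -1.4, 24], 0],
    [[1, 0.2, -1], [1.6, -0.8, 24], 0],
    [[0, 0, 0], [0.2, 2, 19], 0],
    [[0, 0, 0], [0.2, 2, 19], 0],
    [[0, 0, 0], [0.2, 2, 19], 0],
    [[0, 0, 0], [0.2, 2, 19], 0],
    [[0, 0, 0], [0.2, 2, 19], 0]
  ]
}}

```text
time_s: 6.5
ee_pos: [468.1, 37.1, 56.7]
ee_rot: [-154.4, -0.7, -70.4]
force: [0.7, 0.4, 0.2]
gripper_width: 0.2
```

```bash
python3 st.py; python3 q.py 10 485,50,50,20,52 512,60,50,20,45
python3 - <<'E'
from h import *
from workcell import env
for n in ("scene","top"):
    f=env.grab_frame(n); 
    crop(f,270 if n=="scene" else 220,120,160,130,5,f"pics/{n}_a.png")
E
```

```text
time_s 6.5
qpos [ -3.4  11.6 134.6  43.5  13.3  26.1]
ee_pos [468.1  37.1  56.7]
ee_rot [-154.4   -0.7  -70.4]
gripper_width 0.2
force [0.7 0.4 0.2]
([1.2, -0.1, 0.0], [-0.7, -1.5, 1.5]) [-4, 12, 135, 52, 12, 17] dj 8.9 [470  38  56]
([1.2, -0.1, 0.0], [-0.7, -1.5, 1.5]) [-4, 12, 136, 62, 12, 7] dj 10.2 [472  40  55]
([1.2, -0.1, 0.0], [-0.7, -1.5, 1.5]) [-4, 12, 137, 73, 12, -4] dj 11.1 [473  41  55]
([1.2, -0.1, 0.0], [-0.6, -1.4, 1.6]) [-5, 13, 138, 84, 12, -15] dj 11.3 [475  42  54]
([1.2, -0.1, 0.0], [-0.6, -1.4, 1.6]) [-5, 13, 139, 95, 12, -26] dj 10.7 [477  44  53]
([1.2, -0.1, 0.0], [-0.6, -1.4, 1.6]) [-5, 13, 139, 104, 13, -36] dj 9.6 [478  45  53]
([1.2, -0.1, 0.0], [-0.6, -1.3, 1.7]) [-5, 14, 140, 112, 15, -44] dj 8.2 [480  46  52]
([1.2, -0.1, 0.0], [-0.6, -1.3, 1.7]) [-6, 14, 141, 118, 16, -51] dj 6.9 [482  47  51]
([1.2, -0.1, 0.0], [-0.6, -1.3, 1.7]) [-6, 15, 142, 124, 18, -57] dj 5.8 [483  49  51]
([1.2, -0.1, 0.0], [-0.6, -1.2, 1.7]) [-6, 16, 142, 128, 20, -61] dj 4.8 [485  50  50]
([0.7, 0.0, 0.0], [-0.0, -2.3, 1.8]) [-6, 16, 143, 130, 21, -64] dj 2.2 [488  51  50]
([0.7, -0.0, 0.0], [-0.0, -2.2, 1.8]) [-6, 16, 143, 132, 22, -66] dj 2.0 [490  52  50]
([0.7, -0.0, -0.0], [-0.0, -2.2, 1.8]) [-6, 17, 143, 134, 24, -67] dj 1.8 [493  53  50]
([0.7, 0.0, 0.0], [-0.0, -2.2, 1.9]) [-6, 17, 143, 136, 25, -69] dj 1.7 [496  54  50]
([0.7, 0.0, 0.0], [-0.0, -2.2, 1.9]) [-6, 18, 144, 137, 26, -71] dj 1.6 [499  55  50]
([0.7, 0.0, 0.0], [-0.0, -2.2, 1.9]) [-6, 18, 144, 139, 27, -72] dj 1.5 [501  56  50]
([0.7, -0.0, 0.0], [-0.0, -2.1, 1.9]) [-6, 19, 144, 140, 28, -74] dj 1.3 [504  57  50]
([0.7, -0.0, -0.0], [-0.0, -2.1, 2.0]) [-6, 19, 144, 141, 29, -75] dj 1.3 [507  58  50]
([0.7, -0.0, -0.0], [-0.0, -2.1, 2.0]) [-6, 20, 144, 142, 31, -76] dj 1.2 [509  59  50]
([0.7, -0.0, 0.0], [-0.0, -2.1, 2.0]) [-6, 20, 145, 143, 32, -77] dj 1.2 [512  60  50]
```

View pics/scene_a.png

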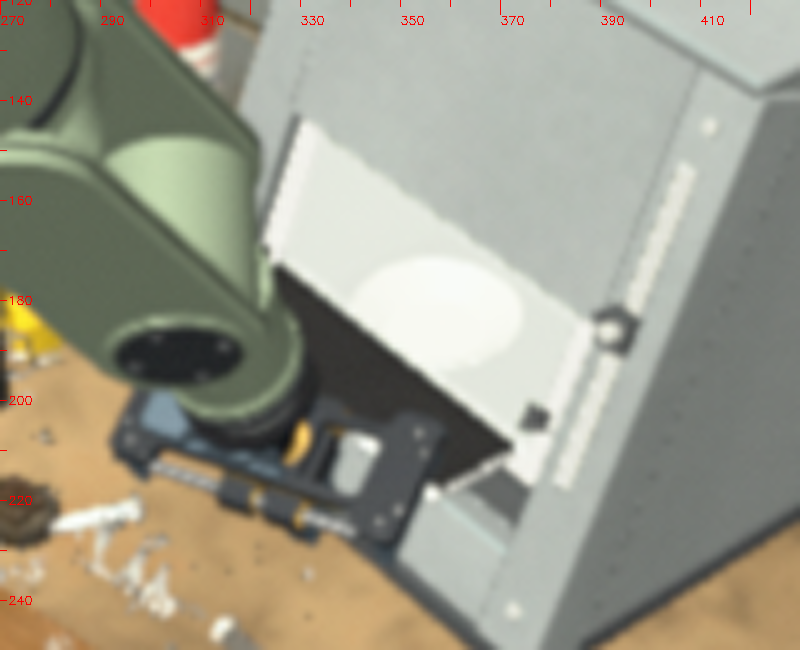

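The scene view shows the gripper standing in front of the lip, which ends at (355,219). Both arrows are visible, the window's near (380,204) and the mark's near (388,184). Next I'll flatten the tilt and slide the fingertips under the lip.

>>> {"fn": "servo_tool", "kwargs": {
  "plan": [
    [[1.2, -0.1, 0], [-0.7, -1.5, 1.5], 0],
    [[1.2, -0.1, 0], [-0.7, -1.5, 1.5], 0],
    [[1.2, -0.1, 0], [-0.7, -1.5, 1.5], 0],
    [[1.2, -0.1, 0], [-0.6, -1.4, 1.6], 0],
    [[1.2, -0.1, 0], [-0.6, -1.4, 1.6], 0],
    [[1.2, -0.1, 0], [-0.6, -1.4, 1.6], 0],
    [[1.2, -0.1, 0], [-0.6, -1.3, 1.7], 0],
    [[1.2, -0.1, 0], [-0.6, -1.3, 1.7], 0],
    [[1.2, -0.1, 0], [-0.6, -1.3, 1.7], 0],
    [[1.2, -0.1, 0], [-0.6, -1.2, 1.7], 0]
  ]
}}

```text
time_s: 7.85
ee_pos: [491.0, 51.0, 58.5]
ee_rot: [-141.1, 0.0, -69.7]
force: [-0.7, -0.7, 0.1]
gripper_width: -0.1
```

```bash
python3 st.py; python3 q.py 10 512,60,48,20,45
```

```text
time_s 7.8
qpos [ -6.6  14.8 141.8 125.9  20.5 -59.2]
ee_pos [491.   51.   58.5]
ee_rot [-141.1    0.   -69.7]
gripper_width -0.1
force [-0.7 -0.7  0.1]
([0.6, 0.0, 0.0], [-0.1, -1.1, 2.3]) [-7, 15, 142, 128, 22, -62] dj 2.6 [493  52  57]
([0.6, 0.0, 0.0], [-0.1, -1.1, 2.3]) [-7, 16, 142, 131, 23, -64] dj 2.4 [495  53  56]
([0.6, 0.0, 0.0], [-0.1, -1.1, 2.3]) [-7, 16, 143, 133, 24, -66] dj 2.2 [497  54  55]
([0.6, 0.0, 0.0], [-0.1, -1.0, 2.3]) [-7, 17, 143, 135, 25, -68] dj 2.0 [499  55  54]
([0.6, 0.0, 0.0], [-0.1, -1.0, 2.3]) [-7, 17, 143, 137, 26, -70] dj 1.9 [501  55  53]
([0.6, 0.0, 0.0], [-0.1, -1.0, 2.3]) [-7, 18, 144, 138, 27, -72] dj 1.7 [504  56  52]
([0.6, 0.0, 0.0], [-0.1, -1.0, 2.3]) [-7, 19, 144, 140, 28, -74] dj 1.6 [506  57  51]
([0.6, 0.0, 0.0], [-0.1, -1.0, 2.3]) [-7, 19, 144, 141, 30, -75] dj 1.5 [508  58  50]
([0.6, 0.0, 0.0], [-0.1, -0.9, 2.3]) [-6, 20, 144, 143, 31, -76] dj 1.4 [510  59  49]
([0.6, 0.0, 0.0], [-0.1, -0.9, 2.3]) [-6, 20, 145, 144, 32, -78] dj 1.3 [512  60  48]
```

>>> {"fn": "servo_tool", "kwargs": {
  "plan": [
    [[0.6, 0, 0], [-0.1, -0.8, 2.5], 0],
    [[0.6, 0, 0], [-0.1, -0.8, 2.5], 0],
    [[0.6, 0, 0], [-0.1, -0.8, 2.5], 0],
    [[0.6, 0, 0], [-0.1, -0.8, 2.5], 0],
    [[0.6, 0, 0], [-0.1, -0.8, 2.5], 0],
    [[0.6, 0, 0], [-0.1, -0.8, 2.5], 0],
    [[0.6, 0, 0], [-0.1, -0.8, 2.5], 0],
    [[0.6, 0, 0], [-0.1, -0.8, 2.5], 0],
    [[0.6, 0, 0], [-0.1, -0.8, 2.5], 0],
    [[0.6, 0, 0], [-0.1, -0.8, 2.5], 0]
  ]
}}

```text
time_s: 9.1
ee_pos: [500.5, 56.7, 44.1]
ee_rot: [-135.7, 0.5, -70.6]
force: [-10.6, -3.9, 6.9]
gripper_width: 0.5
```

```bash
python3 st.py; python3 q.py 10 517,62,72,20,45
python3 - <<'E'
from h import *
from workcell import env
for n in ("scene","top"):
    f=env.grab_frame(n); 
    crop(f,270 if n=="scene" else 250,120,160,130,5,f"pics/{n}_b.png")
E
```

```text
time_s 9.1
qpos [ -7.   20.3 145.9 143.9  32.5 -77.7]
ee_pos [500.5  56.7  44.1]
ee_rot [-135.7    0.5  -70.6]
gripper_width 0.5
force [-10.6  -3.9   6.9]
([0.1, -0.0, -0.1], [0.0, -3.2, -0.8]) [-7, 20, 146, 143, 32, -77] dj 0.7 [502  57  47]
([0.1, -0.0, -0.1], [0.0, -3.2, -0.8]) [-7, 19, 145, 143, 31, -76] dj 0.7 [504  58  50]
([0.1, -0.0, -0.1], [0.0, -3.2, -0.8]) [-7, 19, 145, 142, 31, -76] dj 0.7 [505  58  52]
([0.1, -0.0, -0.1], [0.0, -3.2, -0.8]) [-7, 19, 144, 142, 30, -75] dj 0.7 [507  59  55]
([0.1, -0.0, -0.1], [0.0, -3.2, -0.8]) [-6, 18, 144, 141, 30, -74] dj 0.8 [509  59  58]
([0.1, -0.0, -0.1], [0.0, -3.2, -0.8]) [-6, 18, 144, 140, 29, -73] dj 0.8 [510  60  61]
([0.1, -0.0, -0.1], [0.1, -3.2, -0.8]) [-6, 18, 143, 140, 29, -72] dj 0.8 [512  60  64]
([0.1, -0.0, -0.1], [0.1, -3.2, -0.8]) [-6, 17, 143, 139, 28, -72] dj 0.8 [514  61  66]
([0.1, -0.0, -0.1], [0.1, -3.2, -0.8]) [-6, 17, 143, 138, 28, -71] dj 0.8 [515  61  69]
([0.1, -0.0, -0.1], [0.1, -3.2, -0.8]) [-6, 17, 142, 138, 27, -70] dj 0.8 [517  62  72]
```

View pics/scene_b.png

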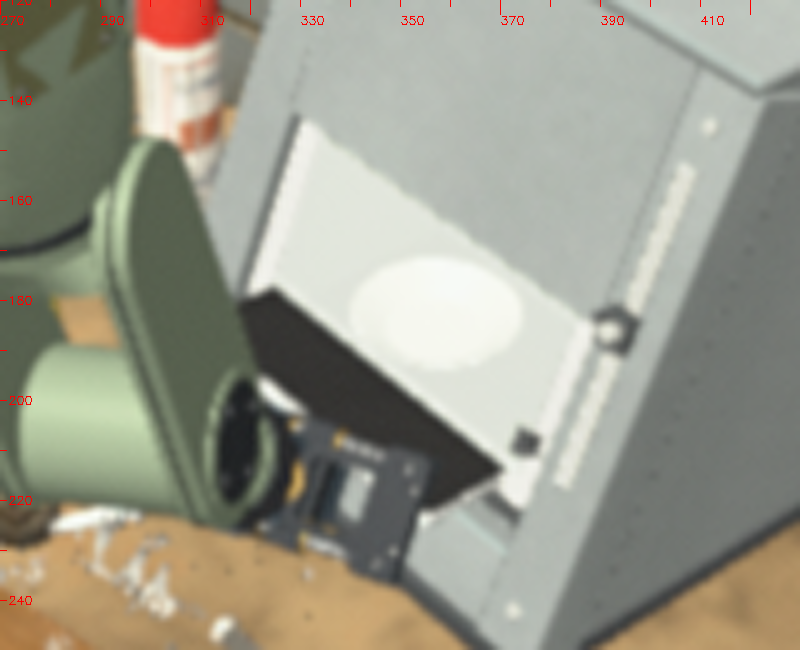

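View pics/top_b.png

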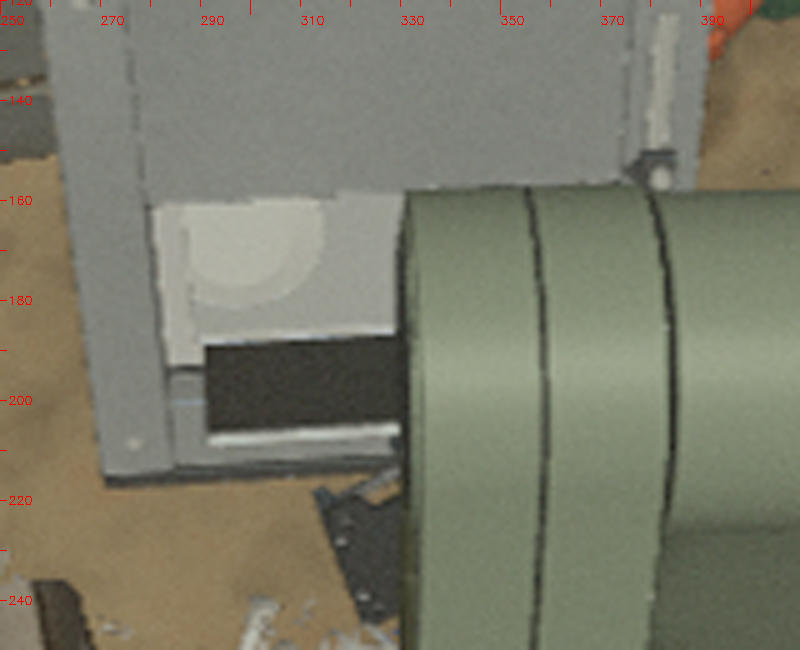

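```bash
python3 q.py 5 492,57,46,17,45 496,57,62,12,45
python3 - <<'E'
from kin import *
q=[-6.6,18,144,150,28,-80]
for pos in [(496,57,62),(500,57,72),(515,57,110),(530,57,145),(540,57,165)]:
    q,e=ik(np.array(pos,float),orientR(12,45),q); print(pos,q.round(),round(e,2))
E
```

```text
([0.2, 0.4, 0.3], [-0.6, 0.8, -1.4]) [-7, 20, 146, 145, 33, -79] dj 1.6 [499  57  44]
([0.2, 0.4, 0.3], [-0.6, 0.8, -1.4]) [-6, 20, 147, 147, 33, -79] dj 1.5 [497  57  45]
([0.2, 0.4, 0.3], [-0.5, 0.8, -1.4]) [-6, 20, 147, 149, 33, -80] dj 1.5 [495  57  45]
([0.2, 0.4, 0.3], [-0.5, 0.8, -1.4]) [-6, 20, 148, 150, 34, -81] dj 1.5 [494  57  46]
([0.2, 0.4, 0.3], [-0.5, 0.8, -1.4]) [-5, 20, 148, 152, 34, -82] dj 1.5 [492  57  46]
([0.0, 0.7, 0.7], [0.2, -2.8, -1.7]) [-4, 19, 148, 153, 33, -82] dj 1.8 [493  57  49]
([0.0, 0.7, 0.7], [0.2, -2.8, -1.7]) [-3, 19, 148, 155, 32, -82] dj 1.9 [494  57  52]
([0.0, 0.7, 0.7], [0.2, -2.8, -1.7]) [-3, 18, 147, 157, 31, -82] dj 1.9 [494  57  56]
([-0.0, 0.7, 0.7], [0.2, -2.8, -1.7]) [-2, 17, 147, 159, 30, -82] dj 2.0 [495  57  59]
([0.0, 0.7, 0.7], [0.2, -2.8, -1.7]) [-1, 17, 147, 161, 29, -83] dj 2.1 [496  57  62]
(496, 57, 62) [ -1.  17. 147. 161.  29. -83.] 0.0
(500, 57, 72) [ -1.  15. 146. 159.  27. -81.] 0.0
(515, 57, 110) [ -1.  10. 141. 149.  17. -69.] 0.0
(530, 57, 145) [ -1.   6. 136. 127.  11. -47.] 0.0
(540, 57, 165) [ -1.   5. 134. 106.   9. -25.] 0.0
```

The window arrow has dropped to (373,208) and the wrist shows about 13 N. The gripper body's right corner touched the front of the lip, so I'll back off, reduce the yaw and come up.

>>> {"fn": "servo_tool", "kwargs": {
  "plan": [
    [[0.2, 0.4, 0.3], [-0.6, 0.8, -1.4], 0],
    [[0.2, 0.4, 0.3], [-0.6, 0.8, -1.4], 0],
    [[0.2, 0.4, 0.3], [-0.5, 0.8, -1.4], 0],
    [[0.2, 0.4, 0.3], [-0.5, 0.8, -1.4], 0],
    [[0.2, 0.4, 0.3], [-0.5, 0.8, -1.4], 0],
    [[0, 0.7, 0.7], [0.2, -2.8, -1.7], 0],
    [[0, 0.7, 0.7], [0.2, -2.8, -1.7], 0],
    [[0, 0.7, 0.7], [0.2, -2.8, -1.7], 0],
    [[0, 0.7, 0.7], [0.2, -2.8, -1.7], 0],
    [[0, 0.7, 0.7], [0.2, -2.8, -1.7], 0]
  ]
}}

```text
time_s: 10.45
ee_pos: [494.9, 57.1, 62.4]
ee_rot: [-134.9, 0.2, -78.5]
force: [-0.7, -0.5, -3.4]
gripper_width: 0.4
```

```bash
python3 st.py; python3 q.py 10 500,58,80,12,45
python3 - <<'E'
from h import *
from workcell import env
for n in ("scene",):
    f=env.grab_frame(n); 
    crop(f,290 if n=="scene" else 250,150,120,100,6,f"pics/{n}_c.png")
E
```

```text
time_s 10.4
qpos [ -0.6  16.8 147.2 162.2  29.6 -83. ]
ee_pos [494.9  57.1  62.4]
ee_rot [-134.9    0.2  -78.5]
gripper_width 0.4
force [-0.7 -0.5 -3.4]
([-0.0, -0.0, -0.0], [0.0, -1.6, -0.9]) [-1, 16, 147, 162, 29, -83] dj 0.5 [495  57  64]
([-0.0, -0.0, -0.0], [0.0, -1.6, -0.9]) [-1, 16, 147, 162, 29, -82] dj 0.5 [496  57  66]
([-0.0, -0.0, -0.0], [0.0, -1.6, -0.9]) [-1, 16, 147, 161, 28, -82] dj 0.5 [496  57  68]
([-0.0, -0.0, -0.0], [0.0, -1.6, -0.9]) [-1, 16, 146, 161, 28, -82] dj 0.5 [497  57  69]
([-0.0, -0.0, -0.0], [0.0, -1.6, -0.9]) [-1, 15, 146, 160, 27, -81] dj 0.5 [497  58  71]
([-0.0, -0.0, -0.0], [0.0, -1.6, -0.9]) [-1, 15, 146, 160, 27, -81] dj 0.5 [498  58  73]
([-0.0, -0.0, -0.0], [0.0, -1.6, -0.9]) [-1, 15, 146, 160, 26, -80] dj 0.5 [498  58  75]
([-0.0, -0.0, -0.0], [0.0, -1.6, -0.9]) [-1, 14, 145, 159, 26, -80] dj 0.5 [499  58  76]
([-0.0, -0.0, -0.0], [0.0, -1.6, -0.9]) [-1, 14, 145, 159, 25, -80] dj 0.5 [499  58  78]
([-0.0, -0.0, -0.0], [0.0, -1.6, -0.9]) [-1, 14, 145, 158, 25, -79] dj 0.5 [500  58  80]
```

View pics/scene_c.png

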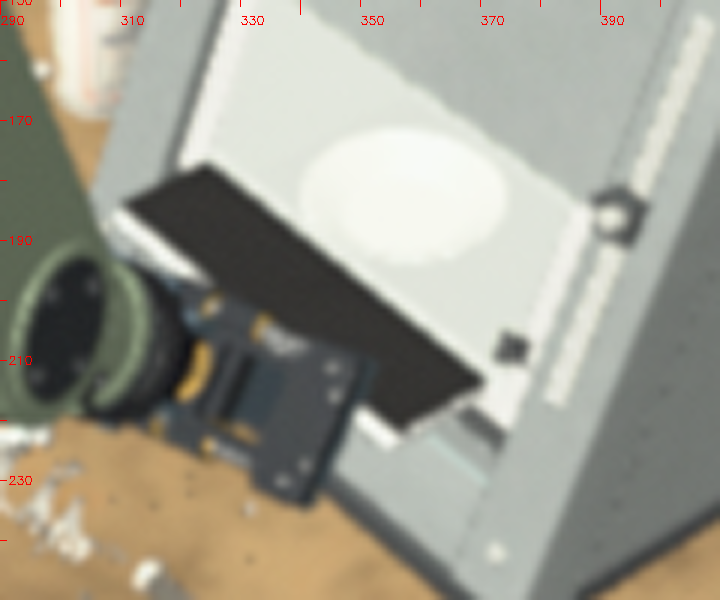

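>>> {"fn": "servo_tool", "kwargs": {
  "plan": [
    [[0, 0, 0], [-0.3, -1.8, -0.2], 0],
    [[0, 0, 0], [-0.3, -1.8, -0.2], 0],
    [[0, 0, 0], [-0.3, -1.8, -0.2], 0],
    [[0, 0, 0], [-0.3, -1.8, -0.2], 0],
    [[0, 0, 0], [-0.3, -1.8, -0.2], 0],
    [[0, 0, 0], [-0.3, -2, -0.7], 0],
    [[0, 0, 0], [-0.3, -2, -0.7], 0],
    [[0, 0, 0], [-0.3, -2, -0.7], 0],
    [[0, 0, 0], [-0.3, -2, -0.7], 0],
    [[0, 0, 0], [-0.3, -2, -0.7], 0]
  ]
}}

```text
time_s: 11.75
ee_pos: [501.2, 61.2, 77.5]
ee_rot: [-135.4, 0.2, -78.7]
force: [-3.0, -2.9, -2.0]
gripper_width: 0.7
```

```bash
python3 st.py
python3 - <<'E'
from h import *
from workcell import env
for n in ("scene",):
    f=env.grab_frame(n); 
    crop(f,290 if n=="scene" else 250,150,120,100,6,f"pics/{n}_d.png")
E
```

```text
time_s 11.8
qpos [  0.5  14.  144.8 160.7  24.1 -79.9]
ee_pos [501.2  61.2  77.5]
ee_rot [-135.4    0.2  -78.7]
gripper_width 0.7
force [-3.  -2.9 -2. ]
```

View pics/scene_d.png

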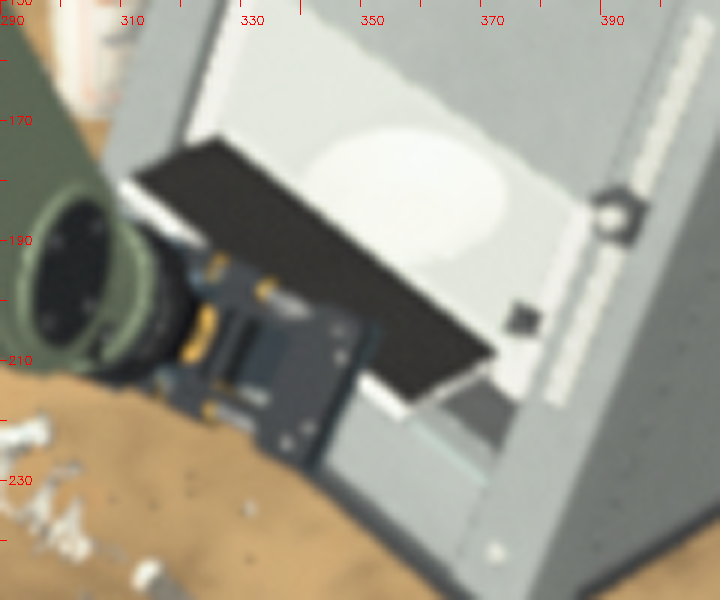

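```bash
python3 q.py 16 528,58,138,12,45
```

```text
([0.0, -0.0, -0.0], [0.5, -3.8, -1.6]) [0, 13, 144, 160, 23, -79] dj 0.9 [503  61  82]
([0.0, -0.0, -0.0], [0.5, -3.8, -1.6]) [0, 13, 144, 159, 22, -78] dj 1.0 [505  61  85]
([0.0, -0.0, -0.0], [0.5, -3.8, -1.6]) [0, 12, 143, 158, 21, -77] dj 1.1 [506  61  89]
([0.0, -0.0, -0.0], [0.5, -3.8, -1.6]) [0, 12, 143, 157, 21, -76] dj 1.2 [508  60  93]
([0.0, -0.0, -0.0], [0.5, -3.8, -1.6]) [0, 11, 142, 155, 20, -75] dj 1.2 [510  60  97]
([0.0, -0.0, -0.0], [0.5, -3.8, -1.6]) [0, 11, 142, 154, 19, -73] dj 1.3 [511  60 100]
([0.0, -0.0, -0.0], [0.5, -3.8, -1.6]) [0, 10, 141, 153, 18, -72] dj 1.4 [513  60 104]
([0.0, -0.0, -0.0], [0.5, -3.8, -1.6]) [0, 10, 141, 151, 17, -70] dj 1.6 [515  60 108]
([0.0, -0.0, -0.0], [0.5, -3.8, -1.6]) [0, 10, 141, 149, 17, -69] dj 1.7 [516  59 112]
([0.0, -0.0, -0.0], [0.5, -3.8, -1.6]) [0, 9, 140, 147, 16, -67] dj 1.8 [518  59 115]
([0.0, -0.0, -0.0], [0.5, -3.8, -1.6]) [0, 9, 140, 146, 15, -65] dj 2.0 [520  59 119]
([0.0, -0.0, -0.0], [0.5, -3.8, -1.5]) [0, 8, 139, 143, 14, -63] dj 2.1 [521  59 123]
([0.0, -0.0, -0.0], [0.5, -3.8, -1.5]) [0, 8, 139, 141, 14, -61] dj 2.3 [523  59 127]
([0.0, -0.0, -0.0], [0.5, -3.8, -1.5]) [0, 8, 138, 139, 13, -58] dj 2.5 [525  58 130]
([0.0, -0.0, -0.0], [0.5, -3.8, -1.5]) [0, 7, 138, 136, 13, -56] dj 2.7 [526  58 134]
([0.0, -0.0, -0.0], [0.5, -3.8, -1.5]) [-1, 7, 137, 133, 12, -53] dj 2.9 [528  58 138]
```

>>> {"fn": "servo_tool", "kwargs": {
  "plan": [
    [[0, 0, 0], [0.3, -3.8, -1.5], 0],
    [[0, 0, 0], [0.3, -3.8, -1.5], 0],
    [[0, 0, 0], [0.3, -3.8, -1.5], 0],
    [[0, 0, 0], [0.3, -3.8, -1.5], 0],
    [[0, 0, 0], [0.3, -3.8, -1.5], 0],
    [[0, 0, 0], [0.3, -3.8, -1.5], 0],
    [[0, 0, 0], [0.3, -3.8, -1.5], 0],
    [[0, 0, 0], [0.3, -3.8, -1.5], 0],
    [[0, 0, 0], [0.3, -3.8, -1.5], 0],
    [[0, 0, 0], [0.3, -3.8, -1.5], 0]
  ]
}}

```text
time_s: 13.05
ee_pos: [517.4, 60.8, 116.7]
ee_rot: [-135.6, 0.1, -78.7]
force: [-3.3, -3.4, -1.7]
gripper_width: 0.7
```

```bash
python3 st.py
python3 - <<'E'
from h import *
from workcell import env
import pickle
fs={}
for n in ("scene","top"):
    f=env.grab_frame(n); fs[n]=f
crop(fs["scene"],340,160,70,60,10,"pics/scene_e.png");crop(fs["top"],340,130,60,60,10,"pics/top_e.png")
E
python3 q.py 8 528,58,138,12,45
```

```text
time_s 13.0
qpos [  0.5   8.8 139.7 147.9  14.5 -66.4]
ee_pos [517.4  60.8 116.7]
ee_rot [-1.356e+02  1.000e-01 -7.870e+01]
gripper_width 0.7
force [-3.3 -3.4 -1.7]
([0.1, -0.0, -0.1], [0.6, -2.6, -1.0]) [0, 9, 139, 146, 14, -65] dj 1.6 [519  61 120]
([0.1, -0.0, -0.1], [0.6, -2.6, -1.0]) [0, 8, 139, 145, 14, -63] dj 1.7 [521  60 123]
([0.1, -0.0, -0.1], [0.6, -2.6, -1.0]) [0, 8, 139, 143, 14, -62] dj 1.7 [522  60 125]
([0.1, -0.0, -0.1], [0.6, -2.6, -1.0]) [0, 8, 138, 141, 13, -60] dj 1.8 [523  60 128]
([0.1, -0.0, -0.1], [0.6, -2.6, -1.0]) [0, 8, 138, 139, 13, -58] dj 1.9 [524  59 130]
([0.1, -0.0, -0.1], [0.6, -2.6, -1.0]) [0, 7, 138, 137, 13, -57] dj 2.0 [526  59 133]
([0.1, -0.0, -0.1], [0.6, -2.6, -1.0]) [0, 7, 137, 135, 12, -55] dj 2.0 [527  58 135]
([0.1, -0.0, -0.1], [0.6, -2.6, -1.0]) [-1, 7, 137, 133, 12, -53] dj 2.1 [528  58 138]
```

View pics/scene_e.png

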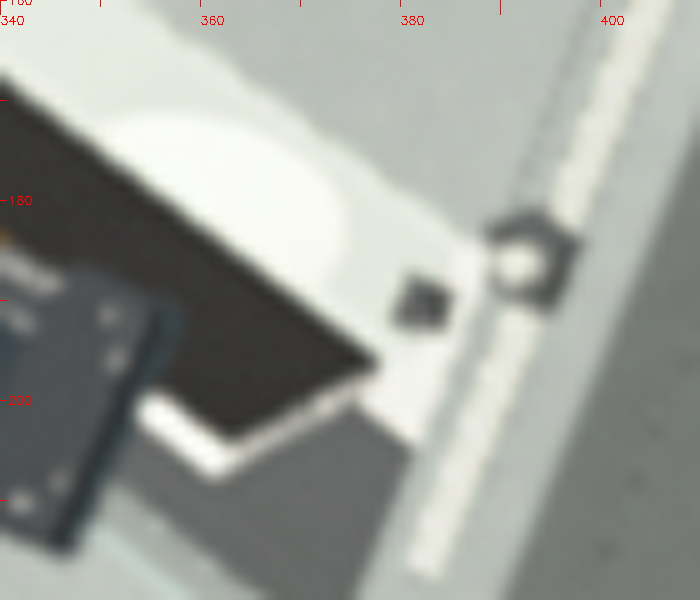

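View pics/top_e.png

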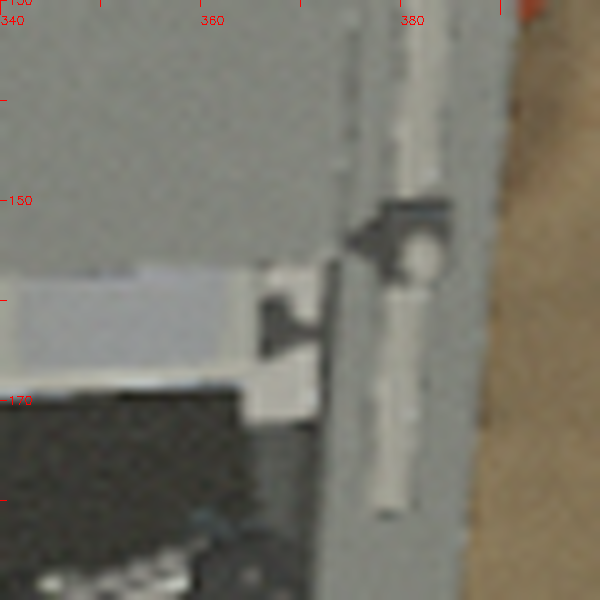

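```bash
cat > tri.py <<'E'
from h import *
import pickle
s,t=pickle.load(open("f0.pkl","rb")); cs,ct=cam(s),cam(t)
def tri(a_,b_):
    (e1,d1),(e2,d2)=ray(cs,a_),ray(ct,b_)
    l=np.linalg.lstsq(np.c_[d1,-d2],e2-e1,rcond=None)[0]
    return ((e1+d1*l[0]+e2+d2*l[1])/2).round(1), round(np.linalg.norm(e1+d1*l[0]-e2-d2*l[1]),1)
def J(p):
    for c in (cs,ct):
        print((np.array([proj(c,np.array(p)+10*np.eye(3)[k])[0]-proj(c,p)[0] for k in range(3)])).round(2).tolist())
E
python3 - <<'E'
from tri import *
print('mk',tri((388.5,183),(374.2,154)),'sa',tri((384.6,192),(371.8,163)))
J([560,-72,190])
E
```

```text
mk (array([571.1, -75.7, 221.2]), np.float64(0.9)) sa (array([562.8, -70.6, 189.6]), np.float64(1.4))
[[2.38, -1.62], [-2.71, -1.67], [0.26, -2.75]]
[[-0.73, -2.93], [-3.4, 0.47], [0.38, -1.84]]
```

The tips triangulate to a mark at z≈221 and a window arrow at z≈190, so about 31 mm of rise remains. I'll go up about 26 mm and measure again.

>>> {"fn": "servo_tool", "kwargs": {
  "plan": [
    [[0, 0, 0], [0.6, -2.6, -1], 0],
    [[0, 0, 0], [0.6, -2.6, -1], 0],
    [[0, 0, 0], [0.6, -2.6, -1], 0],
    [[0, 0, 0], [0.6, -2.6, -1], 0],
    [[0, 0, 0], [0.6, -2.6, -1], 0],
    [[0, 0, 0], [0.6, -2.6, -1], 0],
    [[0, 0, 0], [0.6, -2.6, -1], 0],
    [[0, 0, 0], [0.6, -2.6, -1], 0],
    [[0, 0, 0], [0.6, -2.6, -1], 0],
    [[0, 0, 0], [0.6, -2.6, -1], 0]
  ]
}}

```text
time_s: 14.4
ee_pos: [528.5, 60.1, 143.3]
ee_rot: [-135.5, 0.1, -78.1]
force: [-5.0, -0.1, -0.8]
gripper_width: 0.5
```

```bash
python3 st.py
python3 - <<'E'
from h import *
from workcell import env
fs={}
for n in ("scene","top"):
    f=env.grab_frame(n); fs[n]=f
crop(fs["scene"],370,165,40,40,14,"pics/scene_f.png");crop(fs["top"],350,135,40,40,14,"pics/top_f.png")
E
```

```text
time_s 14.4
qpos [-1.000e-01  6.200e+00  1.362e+02  1.265e+02  1.050e+01 -4.540e+01]
ee_pos [528.5  60.1 143.3]
ee_rot [-1.355e+02  1.000e-01 -7.810e+01]
gripper_width 0.5
force [-5.  -0.1 -0.8]
```

View pics/scene_f.png

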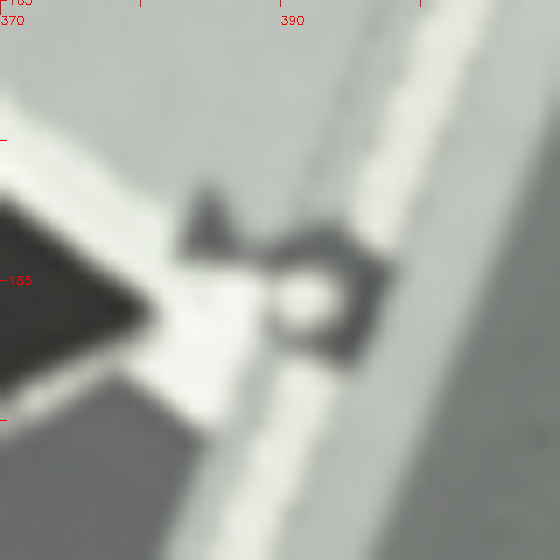

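View pics/top_f.png

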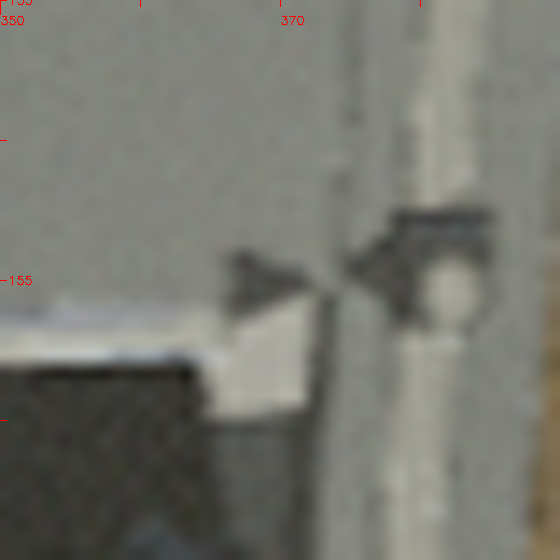

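```bash
python3 - <<'E'
from tri import *
for m in [((388.8,183),(374.6,154.1)),((388.3,182.6),(374.4,154.2))]:
  for sa in [((387.6,183.8),(372.9,155.5)),((387.2,183.5),(372.6,155.3))]:
    a=tri(*m);b=tri(*sa); print(a,b,a[0][2]-b[0][2])
E
```

```text
(array([570.6, -76.7, 221.7]), np.float64(0.2)) (array([570.7, -72.5, 216.1]), np.float64(0.5)) 5.599999999999994
(array([570.6, -76.7, 221.7]), np.float64(0.2)) (array([570.6, -71.5, 216.9]), np.float64(0.2)) 4.799999999999983
(array([569.5, -75.7, 223.2]), np.float64(0.2)) (array([570.7, -72.5, 216.1]), np.float64(0.5)) 7.099999999999994
(array([569.5, -75.7, 223.2]), np.float64(0.2)) (array([570.6, -71.5, 216.9]), np.float64(0.2)) 6.299999999999983
```

>>> {"fn": "servo_tool", "kwargs": {
  "plan": [
    [[0, 0, 0], [0.2, -1.2, -0.5], 0],
    [[0, 0, 0], [0.2, -1.2, -0.5], 0],
    [[0, 0, 0], [0.2, -1.2, -0.5], 0],
    [[0, 0, 0], [0.2, -1.2, -0.5], 0],
    [[0, 0, 0], [0.2, -1.2, -0.5], 0],
    [[0, 0, 0], [0, 0, 0], 0],
    [[0, 0, 0], [0, 0, 0], 0],
    [[0, 0, 0], [0, 0, 0], 0],
    [[0, 0, 0], [0, 0, 0], 0],
    [[0, 0, 0], [0, 0, 0], 0]
  ]
}}

```text
time_s: 15.75
ee_pos: [531.7, 60.1, 150.9]
ee_rot: [-135.3, 0.2, -78.0]
force: [-5.0, -2.0, -2.0]
gripper_width: 0.4
```

```bash
python3 st.py
python3 - <<'E'
from h import *
from workcell import env
fs={}
for n in ("scene","top"):
    f=env.grab_frame(n); fs[n]=f
crop(fs["scene"],370,165,40,40,14,"pics/scene_g.png");crop(fs["top"],350,135,40,40,14,"pics/top_g.png")
E
```

```text
time_s 15.8
qpos [ -0.2   5.6 135.3 119.4   9.9 -38.4]
ee_pos [531.7  60.1 150.9]
ee_rot [-135.3    0.2  -78. ]
gripper_width 0.4
force [-5. -2. -2.]
```

View pics/scene_g.png

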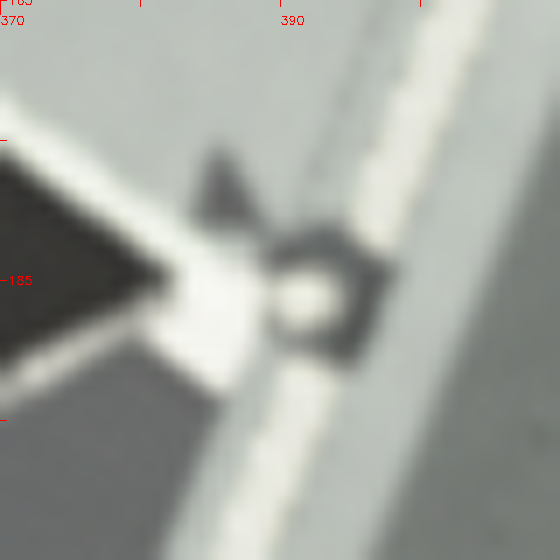

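View pics/top_g.png

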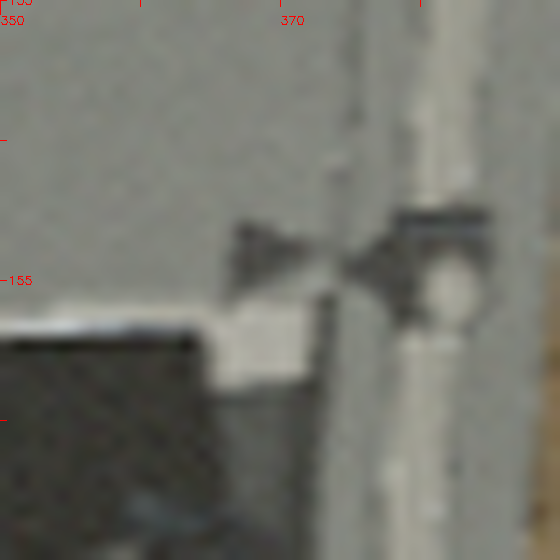

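```bash
python3 - <<'E'
from tri import *
for m in [((388.8,183),(374.4,154.1)),((388.3,182.6),(374.4,154.2))]:
  for sa in [((388.7,180.9),(372.9,153.4)),((388.2,180.9),(372.7,153.4))]:
    a=tri(*m);b=tri(*sa); print(a,b,a[0][2]-b[0][2])
E
python3 q.py 10 528,60,138,12,45 500,55,110,12,50 | awk 'NR%3==1'
```

```text
(array([571.1, -76.3, 221.2]), np.float64(0.1)) (array([573.6, -72.4, 224. ]), np.float64(2.1)) -2.8000000000000114
(array([571.1, -76.3, 221.2]), np.float64(0.1)) (array([573. , -71.6, 224.3]), np.float64(1.1)) -3.1000000000000227
(array([569.5, -75.7, 223.2]), np.float64(0.2)) (array([573.6, -72.4, 224. ]), np.float64(2.1)) -0.8000000000000114
(array([569.5, -75.7, 223.2]), np.float64(0.2)) (array([573. , -71.6, 224.3]), np.float64(1.1)) -1.1000000000000227
([0.0, 0.0, -0.0], [-0.1, 1.2, 0.7]) [0, 6, 136, 121, 10, -40] dj 1.7 [531  60 150]
([0.0, 0.0, -0.0], [-0.1, 1.2, 0.7]) [0, 6, 136, 126, 11, -45] dj 1.6 [530  60 146]
([0.0, 0.0, -0.0], [-0.1, 1.2, 0.7]) [0, 7, 137, 130, 11, -49] dj 1.4 [529  60 142]
([0.0, 0.0, -0.0], [-0.1, 1.2, 0.7]) [0, 7, 137, 134, 12, -53] dj 1.3 [528  60 138]
([-0.5, -0.0, -0.0], [-0.1, 4.0, 0.0]) [0, 7, 138, 131, 11, -51] dj 0.9 [520  59 130]
([-0.5, 0.0, 0.0], [-0.1, 4.0, 0.1]) [0, 7, 138, 129, 10, -48] dj 1.0 [511  57 121]
([-0.5, -0.0, -0.0], [-0.1, 4.0, 0.2]) [0, 7, 138, 125, 10, -45] dj 1.1 [503  56 113]
```

The arrows now read level, with estimates of the window 1–3 mm above the mark. I'll retreat along tool +y, which is down and away from the lip with the same gap to the gripper body.

>>> {"fn": "servo_tool", "kwargs": {
  "plan": [
    [[0, 0, 0], [0, 2, 0], 0],
    [[0, 0, 0], [0, 3, 0], 0],
    [[0, 0, 0], [0, 5, 0], 0],
    [[0, 0, 0], [0, 6, 0], 0],
    [[0, 0, 0], [0, 8, 0], 0],
    [[0, 0, 0], [0, 8, 0], 0],
    [[0, 0, 0], [0, 8, 0], 0],
    [[0, 0, 0], [0, 8, 0], 0],
    [[0, 0, 0], [0, 8, 0], 0],
    [[0, 0, 0], [0, 8, 0], 0]
  ]
}}

```text
time_s: 17.1
ee_pos: [508.8, 55.9, 123.7]
ee_rot: [-132.3, 0.2, -77.4]
force: [0.4, 0.4, 0.1]
gripper_width: 0.5
```

```bash
python3 st.py
python3 - <<'E'
from h import *
from workcell import env
fs={}
for n in ("scene","top"):
    f=env.grab_frame(n); fs[n]=f
crop(fs["scene"],370,165,40,40,14,"pics/scene_h.png");crop(fs["top"],350,135,40,40,14,"pics/top_h.png")
cv2.imwrite("pics/hh.png",np.hstack([cv2.resize(cv2.imread(f"pics/{n}_h.png"),(400,400)) for n in ("scene","top")]))
cv2.imwrite("pics/scene_hf.png",fs["scene"]["pixels"][:,:,::-1])
E
```

```text
time_s 17.1
qpos [ -2.3   8.3 142.6 147.1  20.7 -68.8]
ee_pos [508.8  55.9 123.7]
ee_rot [-132.3    0.2  -77.4]
gripper_width 0.5
force [0.4 0.4 0.1]
```

View pics/hh.png

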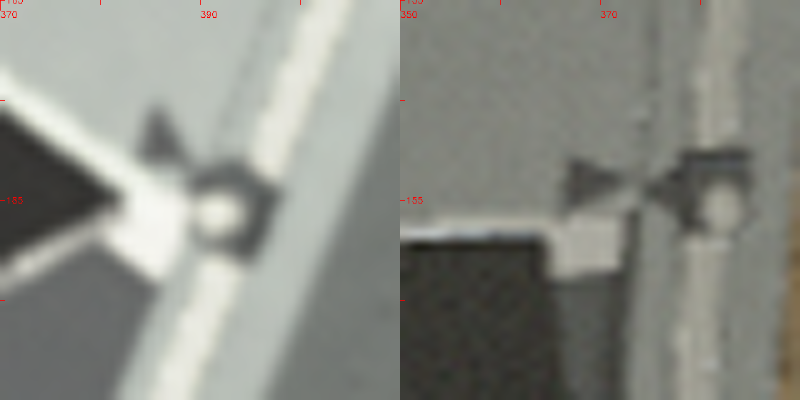

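View pics/scene_hf.png

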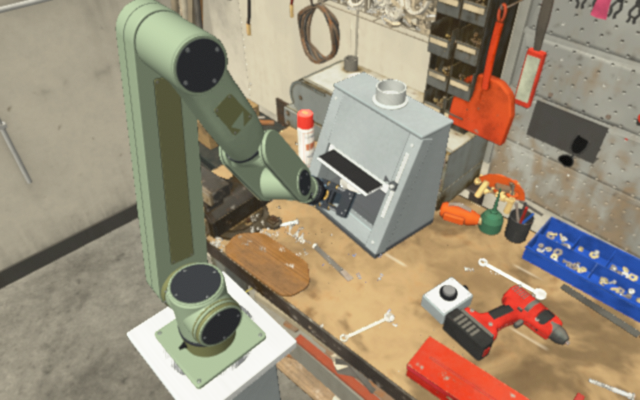

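Both views show the window arrow still level with the mark after release, and the wrist force is near zero. Next I'll back out and go up before crossing to the button.

```bash
python3 q.py 8 470,40,120,20,50 440,10,170,25,62 400,-40,260,20,75 400,-150,260,0,85
```

```text
([-0.9, -0.6, -0.7], [0.9, 3.6, -3.5]) [-3, 8, 142, 141, 20, -64] dj 6.2 [503  54 122]
([-0.9, -0.6, -0.7], [0.8, 3.7, -3.4]) [-4, 7, 142, 134, 19, -59] dj 6.7 [498  52 122]
([-0.9, -0.6, -0.7], [0.7, 3.8, -3.4]) [-5, 7, 142, 127, 18, -53] dj 7.1 [494  50 122]
([-0.9, -0.6, -0.7], [0.6, 3.8, -3.3]) [-6, 6, 141, 120, 18, -47] dj 7.4 [489  48 121]
([-0.9, -0.6, -0.7], [0.6, 3.9, -3.3]) [-7, 6, 141, 112, 18, -42] dj 7.5 [484  46 121]
([-0.9, -0.6, -0.7], [0.5, 4.0, -3.2]) [-8, 5, 141, 105, 18, -36] dj 7.4 [479  44 121]
([-0.9, -0.6, -0.7], [0.4, 4.0, -3.2]) [-9, 5, 140, 98, 18, -30] dj 7.1 [475  42 120]
([-0.9, -0.6, -0.7], [0.3, 4.1, -3.1]) [-10, 4, 140, 91, 19, -25] dj 6.7 [470  40 120]
([-1.5, -0.4, -0.5], [2.2, -0.3, -7.9]) [-10, 3, 138, 78, 19, -12] dj 13.1 [466  36 126]
([-1.5, -0.4, -0.5], [2.2, -0.1, -7.9]) [-11, 2, 137, 66, 20, -2] dj 11.6 [462  33 133]
([-1.5, -0.4, -0.5], [2.1, 0.1, -7.9]) [-11, 1, 135, 57, 22, 7] dj 9.6 [459  29 139]
([-1.5, -0.4, -0.5], [2.1, 0.3, -7.9]) [-12, 0, 134, 49, 24, 14] dj 7.8 [455  25 145]
([-1.5, -0.4, -0.5], [2.0, 0.6, -7.9]) [-12, 0, 132, 43, 
[... 967 characters left out ...]
0 -40 260]
([-1.2, 0.4, 2.5], [12.9, 4.5, -1.2]) [-16, -6, 112, 9, 62, 54] dj 1.7 [400 -54 260]
([-1.2, 0.4, 2.5], [13.1, 4.0, -1.0]) [-17, -5, 111, 8, 63, 55] dj 1.7 [400 -68 260]
([-1.2, 0.4, 2.5], [13.3, 3.5, -0.8]) [-18, -4, 110, 7, 64, 57] dj 1.7 [400 -81 260]
([-1.2, 0.4, 2.5], [13.4, 2.9, -0.7]) [-19, -3, 110, 6, 65, 59] dj 1.7 [400 -95 260]
([-1.2, 0.4, 2.5], [13.5, 2.3, -0.5]) [-20, -2, 109, 5, 66, 60] dj 1.7 [ 400 -109  260]
([-1.2, 0.4, 2.5], [13.6, 1.8, -0.4]) [-22, -1, 107, 4, 67, 62] dj 1.7 [ 400 -122  260]
([-1.2, 0.4, 2.5], [13.7, 1.2, -0.2]) [-23, 0, 106, 3, 69, 64] dj 1.7 [ 400 -136  260]
([-1.2, 0.4, 2.5], [13.7, 0.6, -0.1]) [-24, 1, 105, 2, 70, 66] dj 1.7 [ 400 -150  260]
```

>>> {"fn": "servo_tool", "kwargs": {
  "plan": [
    [[-0.9, -0.6, -0.7], [0.9, 3.6, -3.5], 0],
    [[-0.9, -0.6, -0.7], [0.8, 3.7, -3.4], 0],
    [[-0.9, -0.6, -0.7], [0.7, 3.8, -3.4], 0],
    [[-0.9, -0.6, -0.7], [0.6, 3.8, -3.3], 0],
    [[-0.9, -0.6, -0.7], [0.6, 3.9, -3.3], 0],
    [[-0.9, -0.6, -0.7], [0.5, 4, -3.2], 0],
    [[-0.9, -0.6, -0.7], [0.4, 4, -3.2], 0],
    [[-0.9, -0.6, -0.7], [0.3, 4.1, -3.1], 0],
    [[-1.5, -0.4, -0.5], [2.2, 0, -7.9], 0],
    [[-1.5, -0.4, -0.5], [2.2, 0, -7.9], 0]
  ]
}}

```text
time_s: 18.45
ee_pos: [475.6, 34.8, 145.4]
ee_rot: [-141.2, -0.4, -68.1]
force: [-0.3, 0.4, -0.2]
gripper_width: 0.3
```

```bash
python3 st.py; python3 q.py 5 440,10,170,25,62 400,-40,260,20,75
```

```text
time_s 18.4
qpos [-10.9   1.9 135.7  68.1  21.1  -3.6]
ee_pos [475.6  34.8 145.4]
ee_rot [-141.2   -0.4  -68.1]
gripper_width 0.3
force [-0.3  0.4 -0.2]
([-2.2, -0.4, -0.5], [2.0, 3.5, -9.1]) [-11, 1, 134, 57, 23, 7] dj 11.4 [468  30 150]
([-2.2, -0.4, -0.5], [1.9, 3.9, -9.0]) [-12, 0, 133, 48, 26, 15] dj 9.1 [461  25 155]
([-2.2, -0.4, -0.5], [1.8, 4.2, -8.9]) [-12, -1, 131, 40, 29, 21] dj 7.2 [454  20 160]
([-2.2, -0.4, -0.5], [1.7, 4.6, -8.7]) [-13, -1, 129, 35, 32, 26] dj 5.7 [447  15 165]
([-2.2, -0.4, -0.5], [1.6, 4.9, -8.5]) [-13, -2, 128, 30, 35, 30] dj 4.6 [440  10 170]
([-2.6, 0.4, 0.9], [5.7, 1.7, -21.3]) [-13, -3, 125, 24, 40, 37] dj 6.9 [432   0 188]
([-2.6, 0.4, 0.9], [5.9, 2.6, -21.1]) [-14, -5, 122, 19, 46, 42] dj 5.3 [424 -10 206]
([-2.6, 0.4, 0.9], [6.0, 3.4, -21.0]) [-14, -5, 119, 15, 51, 46] dj 5.3 [416 -20 224]
([-2.6, 0.4, 0.9], [6.2, 4.3, -20.8]) [-14, -6, 116, 12, 56, 49] dj 5.2 [408 -30 242]
([-2.6, 0.4, 0.9], [6.4, 5.1, -20.5]) [-14, -6, 113, 10, 61, 52] dj 5.1 [400 -40 260]
```

>>> {"fn": "servo_tool", "kwargs": {
  "plan": [
    [[-2.2, -0.4, -0.5], [2, 3.5, -9], 0],
    [[-2.2, -0.4, -0.5], [2, 4, -9], 0],
    [[-2.2, -0.4, -0.5], [2, 4, -9], 0],
    [[-2.2, -0.4, -0.5], [2, 4.5, -9], 0],
    [[-2.2, -0.4, -0.5], [2, 5, -9], 0],
    [[-2.6, 0.4, 0.9], [6, 2, -21], 0],
    [[-2.6, 0.4, 0.9], [6, 3, -21], 0],
    [[-2.6, 0.4, 0.9], [6, 3, -21], 0],
    [[-2.6, 0.4, 0.9], [6, 4, -21], 0],
    [[-2.6, 0.4, 0.9], [6, 5, -21], 0]
  ]
}}

```text
time_s: 19.7
ee_pos: [403.8, -43.0, 276.1]
ee_rot: [-165.5, -0.7, -69.6]
force: [-0.0, 0.4, -0.5]
gripper_width: 0.3
```

```bash
python3 st.py; python3 q.py 10 400,-240,250,-15,89.5 502,-354,150,-30,90
```

```text
time_s 19.7
qpos [-13.9  -6.5 110.8   8.4  63.6  52.7]
ee_pos [403.8 -43.  276.1]
ee_rot [-165.5   -0.7  -69.6]
gripper_width 0.3
force [-0.   0.4 -0.5]
([-1.4, 0.4, 3.5], [18.3, 7.7, 0.9]) [-16, -6, 110, 8, 64, 54] dj 2.2 [403 -63 273]
([-1.4, 0.4, 3.5], [18.7, 6.5, 1.2]) [-18, -4, 109, 7, 65, 56] dj 2.1 [403 -82 271]
([-1.4, 0.4, 3.5], [19.1, 5.3, 1.5]) [-20, -3, 108, 6, 66, 58] dj 2.0 [ 403 -102  268]
([-1.4, 0.4, 3.5], [19.4, 4.1, 1.8]) [-22, -2, 107, 5, 67, 60] dj 2.0 [ 402 -122  266]
([-1.4, 0.4, 3.5], [19.6, 2.9, 2.0]) [-24, -1, 106, 4, 68, 62] dj 2.0 [ 402 -141  263]
([-1.4, 0.4, 3.5], [19.7, 1.6, 2.2]) [-26, 1, 105, 4, 69, 64] dj 2.0 [ 402 -161  260]
([-1.4, 0.4, 3.5], [19.7, 0.3, 2.3]) [-28, 2, 104, 3, 70, 66] dj 2.1 [ 401 -181  258]
([-1.4, 0.4, 3.5], [19.7, -0.9, 2.4]) [-29, 4, 103, 2, 71, 68] dj 2.1 [ 401 -201  255]
([-1.4, 0.4, 3.5], [19.6, -2.2, 2.5]) [-31, 5, 101, 1, 72, 70] dj 2.2 [ 400 -220  253]
([-1.4, 0.4, 3.5], [19.4, -3.5, 2.6]) [-32, 7, 100, 0, 73, 72] dj 2.2 [ 400 -240  250]
([-0.0, 0.0, 1.5], [8.4, -12.7, 10.1]) [-33, 9, 99, 0, 72, 73] dj 1.7 [ 410 -251  240]
([-0.0, 0.0, 1.5], [8.0, -12.9, 10.1]) [-33, 10, 98, 0, 71, 75] dj 1.7 [ 420 -263  230]
([-0.0, 0.0, 1.5], [7.7, -13.2, 10.1]) [-34, 12, 97, 0, 70, 76] dj 1.7 [ 431 -274  220]
([-0.0, 0.0, 1.5], [7.3, -13.4, 10.1]) [-34, 14, 97, 0, 69, 77] dj 1.7 [ 441 -286  210]
([-0.0, 0.0, 1.5], [7.0, -13.6, 10.1]) [-35, 16, 96, 0, 68, 78] dj 1.8 [ 451 -297  200]
([-0.0, 0.0, 1.5], [6.6, -13.7, 10.1]) [-35, 17, 95, 0, 68, 79] dj 1.8 [ 461 -308  190]
([-0.0, 0.0, 1.5], [6.3, -13.9, 10.0]) [-35, 19, 94, 0, 67, 80] dj 1.8 [ 471 -320  180]
([-0.0, 0.0, 1.5], [5.9, -14.1, 10.0]) [-36, 21, 92, 0, 67, 81] dj 1.8 [ 482 -331  170]
([-0.0, 0.0, 1.5], [5.5, -14.2, 10.0]) [-36, 23, 91, 0, 66, 83] dj 1.8 [ 492 -343  160]
([-0.0, 0.0, 1.5], [5.2, -14.4, 10.0]) [-36, 24, 90, 0, 66, 84] dj 1.8 [ 502 -354  150]
```

```bash
python3 q.py 8 430,-240,250,45,89.5 502,-354,140,60,90
```

```text
([-1.7, -0.5, -3.0], [24.2, 6.2, 2.1]) [-17, -5, 109, 8, 65, 46] dj 6.2 [407 -68 273]
([-1.7, -0.5, -3.0], [23.8, 7.4, 2.1]) [-20, -3, 108, 8, 67, 41] dj 5.7 [410 -92 270]
([-1.7, -0.5, -3.0], [23.4, 8.6, 2.1]) [-22, -1, 106, 7, 68, 36] dj 5.2 [ 414 -117  266]
([-1.7, -0.5, -3.0], [23.0, 9.8, 2.2]) [-25, 1, 104, 6, 70, 31] dj 4.8 [ 417 -141  263]
([-1.7, -0.5, -3.0], [22.4, 10.9, 2.3]) [-26, 3, 102, 5, 71, 26] dj 4.5 [ 420 -166  260]
([-1.7, -0.5, -3.0], [21.8, 12.0, 2.4]) [-28, 5, 100, 4, 72, 22] dj 4.3 [ 423 -191  257]
([-1.7, -0.5, -3.0], [21.2, 13.1, 2.6]) [-30, 7, 98, 2, 73, 18] dj 4.1 [ 427 -215  253]
([-1.7, -0.5, -3.0], [20.5, 14.1, 2.9]) [-31, 9, 96, 1, 74, 14] dj 3.9 [ 430 -240  250]
([-0.1, -0.0, -1.9], [16.4, 3.8, 13.7]) [-32, 11, 96, 0, 73, 11] dj 2.7 [ 439 -254  236]
([-0.1, -0.0, -1.9], [16.3, 4.4, 13.7]) [-32, 13, 96, 0, 71, 9] dj 2.6 [ 448 -268  223]
([-0.1, -0.0, -1.9], [16.2, 4.9, 13.7]) [-33, 15, 95, 0, 70, 6] dj 2.6 [ 457 -283  209]
([-0.1, -0.0, -1.9], [16.0, 5.4, 13.7]) [-34, 17, 94, 0, 69, 4] dj 2.5 [ 466 -297  195]
([-0.1, -0.0, -1.9], [15.8, 5.9, 13.7]) [-35, 19, 94, 0, 67, 1] dj 2.5 [ 475 -311  181]
([-0.1, -0.0, -1.9], [15.6, 6.4, 13.7]) [-35, 21, 93, 0, 66, -1] dj 2.5 [ 484 -326  168]
([-0.1, -0.0, -1.9], [15.4, 6.9, 13.7]) [-36, 23, 92, 0, 65, -4] dj 2.4 [ 493 -340  154]
([-0.1, -0.0, -1.9], [15.2, 7.4, 13.7]) [-36, 25, 91, 0, 65, -6] dj 2.4 [ 502 -354  140]
```

>>> {"fn": "servo_tool", "kwargs": {
  "plan": [
    [[-1.7, -0.5, -3], [24, 6, 2], 0],
    [[-1.7, -0.5, -3], [24, 7, 2], 0],
    [[-1.7, -0.5, -3], [23, 9, 2], 0],
    [[-1.7, -0.5, -3], [23, 10, 2], 0],
    [[-1.7, -0.5, -3], [22, 11, 2], 0],
    [[-1.7, -0.5, -3], [22, 12, 2], 0],
    [[-1.7, -0.5, -3], [21, 13, 3], 0],
    [[-1.7, -0.5, -3], [20, 14, 3], 0],
    [[0, 0, -2], [16, 4, 10], 0],
    [[0, 0, -2], [16, 4, 10], 0]
  ]
}}

```text
time_s: 20.95
ee_pos: [454.4, -276.3, 245.0]
ee_rot: [-179.8, -0.7, -40.5]
force: [0.0, 0.7, 0.3]
gripper_width: 0.5
```

```bash
python3 st.py; python3 q.py 10 502,-354,130,60,90
python3 - <<'E'
from h import *
from workcell import env
f={n:env.grab_frame(n) for n in ("wrist","scene","top")}
cv2.imwrite("pics/wrist_i.png",f["wrist"]["pixels"][:,:,::-1])
crop(f["scene"],370,165,40,40,10,"pics/scene_i.png");crop(f["top"],350,135,40,40,10,"pics/top_i.png")
cv2.imwrite("pics/ii.png",np.hstack([cv2.imread(f"pics/{n}_i.png") for n in ("scene","top")]))
E
```

```text
time_s 21.0
qpos [-32.6  13.   92.7   0.2  73.7   7.8]
ee_pos [ 454.4 -276.3  245. ]
ee_rot [-179.8   -0.7  -40.5]
gripper_width 0.5
force [0.  0.7 0.3]
([-0.0, -0.1, -1.0], [8.5, 2.9, 11.6]) [-33, 14, 93, 0, 72, 6] dj 1.5 [ 459 -284  233]
([-0.0, -0.1, -1.0], [8.5, 3.0, 11.6]) [-33, 15, 93, 0, 71, 5] dj 1.5 [ 464 -292  222]
([-0.0, -0.1, -1.0], [8.4, 3.2, 11.6]) [-34, 16, 93, 0, 70, 3] dj 1.4 [ 469 -300  210]
([-0.0, -0.1, -1.0], [8.4, 3.3, 11.6]) [-34, 18, 93, 0, 69, 2] dj 1.4 [ 473 -307  199]
([-0.0, -0.1, -1.0], [8.4, 3.5, 11.6]) [-35, 19, 93, 0, 68, 1] dj 1.4 [ 478 -315  187]
([-0.0, -0.1, -1.0], [8.3, 3.6, 11.5]) [-35, 20, 93, 0, 67, -1] dj 1.4 [ 483 -323  176]
([-0.0, -0.1, -1.0], [8.3, 3.8, 11.5]) [-35, 21, 92, 0, 66, -2] dj 1.4 [ 488 -331  164]
([-0.0, -0.1, -1.0], [8.2, 3.9, 11.5]) [-36, 23, 92, 0, 65, -4] dj 1.4 [ 492 -338  153]
([-0.0, -0.1, -1.0], [8.1, 4.1, 11.5]) [-36, 24, 92, 0, 64, -5] dj 1.4 [ 497 -346  141]
([-0.0, -0.1, -1.0], [8.1, 4.2, 11.5]) [-36, 25, 91, 0, 63, -6] dj 1.3 [ 502 -354  130]
```

View pics/ii.png

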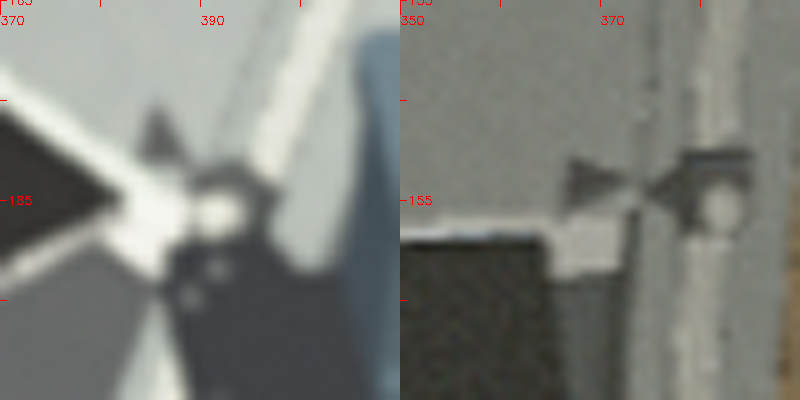

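View pics/wrist_i.png

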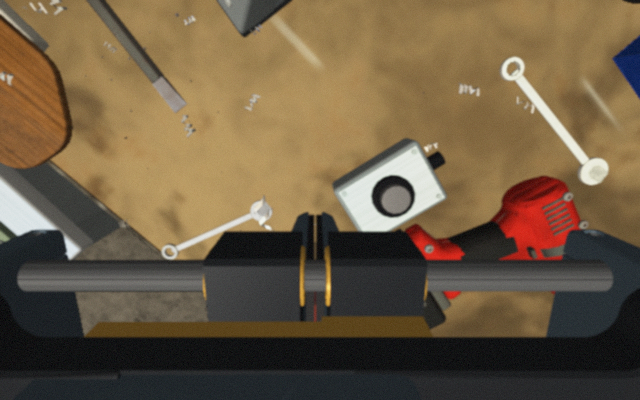

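The window arrow and mark tips still meet level in the top view, at about (373,154) and (374,154). The wrist view shows the cap at (395,196), so I'll check its position from there.

```bash
python3 - <<'E'
from h import *
from workcell import env
f=env.grab_frame("wrist"); print(onz(cam(f),(395,196),68))
E
```

```text
[ 507.81133631 -347.04876405   68.        ]
```

>>> {"fn": "servo_tool", "kwargs": {
  "plan": [
    [[0, 0, -1], [8.5, 2.9, 11.6], 0],
    [[0, 0, -1], [8.5, 3, 11.6], 0],
    [[0, 0, -1], [8.5, 3, 11.6], 0],
    [[0, 0, -1], [8.4, 3.3, 11.6], 0],
    [[0, 0, -1], [8.4, 3.5, 11.6], 0],
    [[0, 0, -1], [8.3, 3.6, 11.5], 0],
    [[0, 0, -1], [8.3, 3.8, 11.5], 0],
    [[0, 0, -1], [8, 3.9, 11.5], 0],
    [[0, 0, -1], [8, 4, 11.5], 0],
    [[0, 0, -1], [6, 3, 8], 0]
  ]
}}

```text
time_s: 22.4
ee_pos: [503.5, -355.1, 126.8]
ee_rot: [-179.9, -0.7, -29.9]
force: [0.3, 1.3, 0.4]
gripper_width: 0.0
```

```bash
python3 st.py; python3 q.py 5 502,-354,90,60,90
python3 - <<'E'
from h import *
from workcell import env
f={n:env.grab_frame(n) for n in ("wrist","scene","top")}
cv2.imwrite("pics/wrist_j.png",f["wrist"]["pixels"][:,:,::-1])
crop(f["scene"],410,230,80,80,8,"pics/scene_j.png")
cv2.imwrite("pics/scene_j.png",cv2.imread("pics/scene_j.png")[:600])
E
```

```text
time_s 22.4
qpos [-36.4  25.3  91.9   0.2  62.1  -6.6]
ee_pos [ 503.5 -355.1  126.8]
ee_rot [-179.9   -0.7  -29.9]
gripper_width 0.0
force [0.3 1.3 0.4]
([-0.0, -0.1, 0.0], [-0.5, -0.0, 7.4]) [-36, 26, 92, 0, 61, -7] dj 0.8 [ 503 -355  119]
([-0.0, -0.1, 0.0], [-0.4, -0.0, 7.4]) [-36, 26, 93, 0, 61, -6] dj 0.8 [ 503 -355  112]
([-0.0, -0.1, 0.0], [-0.4, -0.0, 7.4]) [-36, 27, 93, 0, 60, -6] dj 0.8 [ 503 -354  105]
([-0.0, -0.1, 0.0], [-0.4, -0.0, 7.4]) [-36, 27, 94, 0, 59, -6] dj 0.7 [ 502 -354   97]
([-0.0, -0.1, 0.0], [-0.4, -0.0, 7.4]) [-36, 27, 94, 0, 58, -6] dj 0.7 [ 502 -354   90]
```

View pics/scene_j.png

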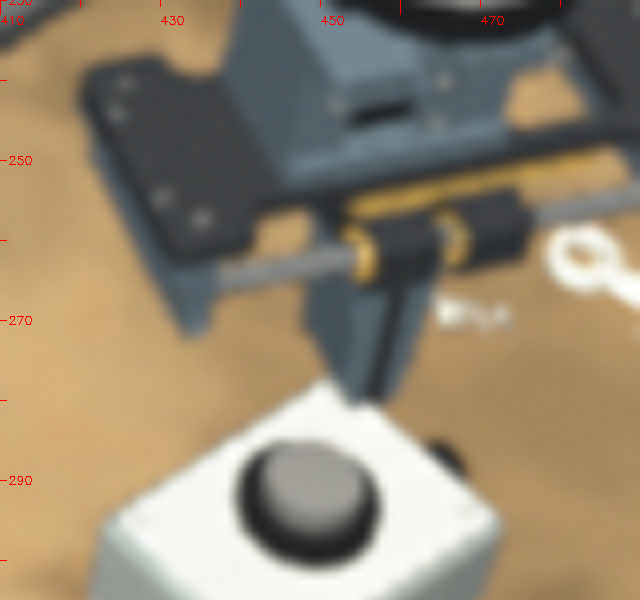

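```bash
python3 - <<'E'
from tri import *
from workcell import env
print(proj(cs,[503.5,-355.1,126.8]),proj(cs,[503.5,-355.1,68]),proj(cs,[506,-351,68]),proj(ct,[506,-351,68]),proj(ct,[503.5,-355.1,68]))
f=env.grab_frame("wrist"); c=cam(f); print(proj(c,[503.5,-355.1,126.8]),proj(c,[506,-351,68]),proj(c,[503.5,-355.1,68]))
E
```

```text
[[452.9364297  275.12752487]] [[449.18937478 290.02637267]] [[448.4538143  288.58273795]] [[459.51370305 186.53690534]] [[461.01821679 187.04968723]]
[[315.74689743 244.05631147]] [[314.69112564 205.44845438]] [[314.52466055 211.88657121]]
```

View pics/wrist_j.png

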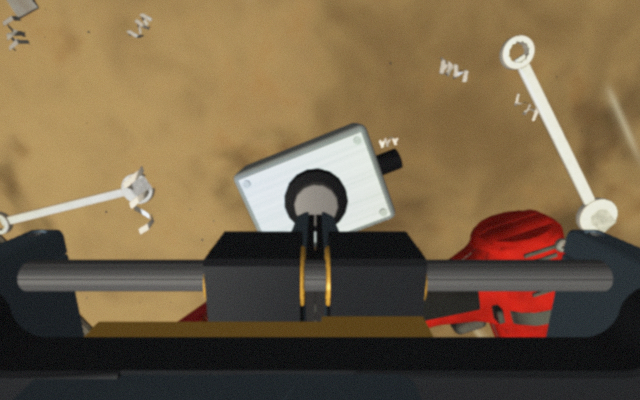

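>>> {"fn": "servo_tool", "kwargs": {
  "plan": [
    [[0, 0, 0], [-0.3, -2.6, 6], 0],
    [[0, 0, 0], [0, 0, 7], 0],
    [[0, 0, 0], [0, 0, 7], 0],
    [[0, 0, 0], [0, 0, 7], 0],
    [[0, 0, 0], [0, 0, 7], 0],
    [[0, 0, 0], [0, 0, 6], 0],
    [[0, 0, 0], [0, 0, 5], 0],
    [[0, 0, 0], [0, 0, 3], 0],
    [[0, 0, 0], [0, 0, 0], 0],
    [[0, 0, 0], [0, 0, 0], 0]
  ]
}}

```text
time_s: 23.85
ee_pos: [505.3, -351.9, 77.6]
ee_rot: [-179.9, -0.8, -29.9]
force: [-0.7, -0.4, 0.1]
gripper_width: 0.4
```

```bash
python3 st.py; python3 - <<'E'
from h import *
from workcell import env
f=env.grab_frame("scene")
crop(f,420,250,60,60,10,"pics/scene_k.png")
E
```

```text
time_s 23.8
qpos [-36.   27.9  95.5   0.3  55.9  -6.3]
ee_pos [ 505.3 -351.9   77.6]
ee_rot [-179.9   -0.8  -29.9]
gripper_width 0.4
force [-0.7 -0.4  0.1]
```

View pics/scene_k.png

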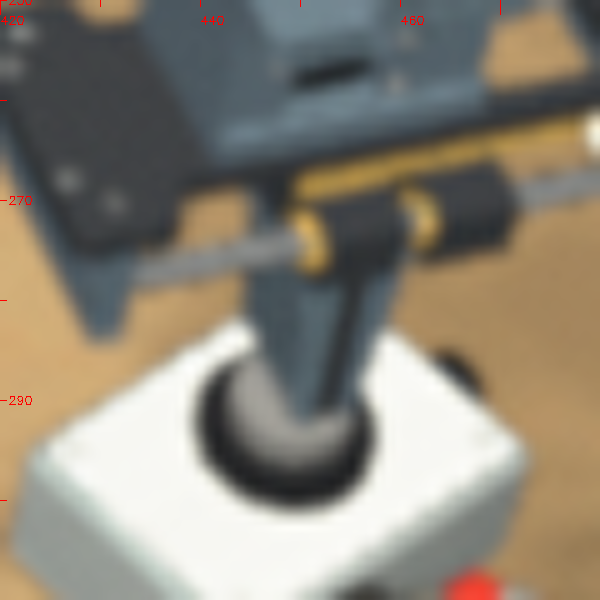

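>>> {"fn": "servo_tool", "kwargs": {
  "plan": [
    [[0, 0, 0], [0, 0, 5], 0],
    [[0, 0, 0], [0, 0, 3], 0],
    [[0, 0, 0], [0, 0, 2], 0],
    [[0, 0, 0], [0, 0, 2], 0],
    [[0, 0, 0], [0, 0, 2], 0],
    [[0, 0, 0], [0, 0, 2], 0],
    [[0, 0, 0], [0, 0, 2], 0],
    [[0, 0, 0], [0, 0, 2], 0],
    [[0, 0, 0], [0, 0, 2], 0],
    [[0, 0, 0], [0, 0, 2], 0]
  ]
}}

```text
time_s: 25.15
ee_pos: [505.8, -352.2, 62.7]
ee_rot: [-179.9, -1.1, -29.9]
force: [-3.8, 2.8, 13.3]
gripper_width: 0.8
```

```bash
python3 st.py
```

```text
time_s 25.2
qpos [-36.   28.7  96.6   0.3  53.7  -6.3]
ee_pos [ 505.8 -352.2   62.7]
ee_rot [-179.9   -1.1  -29.9]
gripper_width 0.8
force [-3.8  2.8 13.3]
```

The force is 13 N and the tip is at z = 62.7, which is the button's end stop. I'll release it and lift clear.

>>> {"fn": "servo_tool", "kwargs": {
  "plan": [
    [[0, 0, 0], [0, 0, 1.5], 0],
    [[0, 0, 0], [0, 0, -5], 0],
    [[0, 0, 0], [0, 0, -10], 0],
    [[0, 0, 0], [0, 0, -15], 0],
    [[0, 0, 0], [0, 0, -15], 0],
    [[0, 0, 0], [0, 0, -15], 0],
    [[0, 0, 0], [0, 0, -15], 0],
    [[0, 0, 0], [0, 0, -15], 0],
    [[0, 0, 0], [0, 0, -10], 0],
    [[0, 0, 0], [0, 0, 0], 0]
  ]
}}

```text
time_s: 26.4
ee_pos: [504.5, -351.7, 170.2]
ee_rot: [-179.9, -1.3, -29.9]
force: [0.9, -0.1, 0.3]
gripper_width: 0.6
```

```bash
python3 st.py; python3 - <<'E'
from h import *
from workcell import env
f={n:env.grab_frame(n) for n in ("scene","top","wrist")}
cv2.imwrite("pics/l.png",np.hstack([f["scene"]["pixels"],f["top"]["pixels"]])[80:330,:,::-1][:, 250:1050])
crop(f["top"],350,135,40,40,14,"pics/top_l.png"); cv2.imwrite("pics/wrist_l.png",f["wrist"]["pixels"][:,:,::-1])
E
```

```text
time_s 26.4
qpos [-36.1  22.9  89.1   0.2  66.7  -6.3]
ee_pos [ 504.5 -351.7  170.2]
ee_rot [-179.9   -1.3  -29.9]
gripper_width 0.6
force [ 0.9 -0.1  0.3]
```

View pics/top_l.png

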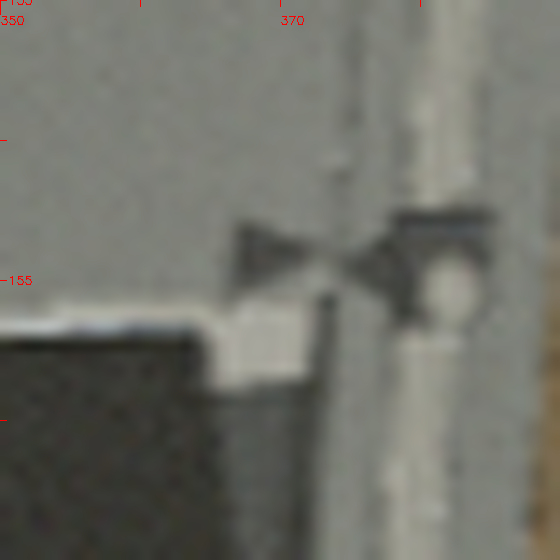

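View pics/l.png

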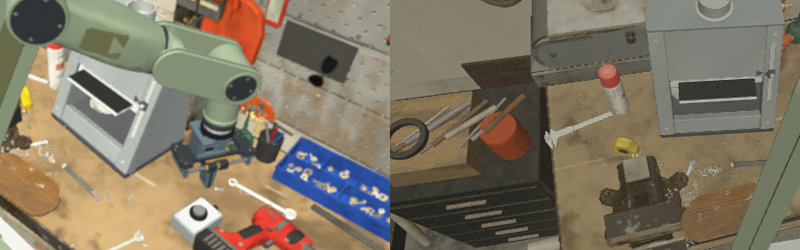

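The top view shows the arrow tips still level at about (373,153.5) and (374,154). The cap is out again, and nothing else in view has visibly moved. I'll hand the job in.

```bash
python3 -c "
from workcell import env
print(env.job_done())"
```

```text
the job is handed in; nothing more can be done
None
```

I raised the window with the closed fingertips under the lip until its arrow was level with the mark, then let it rest. After that I pressed the fan button to its stop and released it. The job is handed in at about 26 s of the 51 s allowed; no verdict was reported.

- **Window height:** the two-camera measurements put the window arrow level with the mark or up to about 3 mm above it, within the 8 mm tolerance. The two cameras disagree by a few mm, depending on how far the mark stands out in front of the window. The last top-camera picture showed the two tips meeting and the window still at rest.
- **Fan button:** at the bottom of the press the wrist force was 13 N with the tip at z = 62.7 mm, which is the end stop. The arm then lifted to z = 170 mm with about zero force, and the cap looked out again.
- **One slip on the way:** while going under the lip, the gripper body touched its front edge at about 13 N and pushed the window down slightly. I backed off, reduced the yaw and pushed from beneath. The lip was not pinched.
- **Tools, cans and mark:** none had visibly shifted in the last pictures. I checked this by eye and did not measure each one. The arm hid part of the scene, including the items inside the hood.

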